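# Load the leak tester with fallen air cylinders

## Task

Load the leak tester: pull out its shuttle, tip each air cylinder that has toppled over in the infeed tray up onto its foot, pushing its rod end over towards the tray's high back wall so that the wall braces the foot (never hoist one clear of the tray while it is still lying over), and stand every cylinder upright in a bay of its own in the shuttle. Then push the shuttle fully home, and only after that flip fully open the toggle valve of each bay that holds a cylinder, leaving the valves of the empty bays shut. Do not shift the screwdriver, the oil bottle or the tape that are lying about.

Things in the scene. Friction and masses are not known exactly. Their poses are not given: they have to be found in the camera images.
- cyl1_mid (a point): air cylinder 1, 0.5 to 0.8 kg: grey and aluminium square body, 65 x 65 mm, 115 mm long, with a round steel rod, 22 mm thick, standing 45 mm out of its top end. The point is half-way along its 160 mm, on its axis, 80 mm from the flat foot. Its x runs from foot to rod end (up when it stands); y, z are square to its sides. Starts lying on a flat side in the infeed tray, rod roughly to the robot, foot to the back wall.
- cyl2_mid (a point): air cylinder 2, 0.5 to 0.8 kg: grey and aluminium square body, 65 x 65 mm, 115 mm long, with a round steel rod, 22 mm thick, standing 45 mm out of its top end. The point is half-way along its 160 mm, on its axis, 80 mm from the flat foot. Its x runs from foot to rod end (up when it stands); y, z are square to its sides. Same start. The rod is the place to grip, some 17 mm from its end.
- cyl3_mid (a point): air cylinder 3, 0.5 to 0.8 kg: grey and aluminium square body, 65 x 65 mm, 115 mm long, with a round steel rod, 22 mm thick, standing 45 mm out of its top end. The point is half-way along its 160 mm, on its axis, 80 mm from the flat foot. Its x runs from foot to rod end (up when it stands); y, z are square to its sides. Same start. Two or three of the cylinders are present.
- infeed: infeed tray, bare sheet steel, fixed, 250 (x) x 390 (y) mm, floor 4 mm thick, walls 5 mm thick: high back wall on its +x side, 88 mm above the tray floor, side walls 28 mm, front lip 18 mm. Origin: centre of its underside on the bench; x points to the back wall. It stands left or right of the test station.
- infeed_back (a point): inner face of the infeed tray's back wall, mid-width, at the tray floor (4 mm above the bench); axes as the tray's
- station: leak-test station, fixed: base plate 240 x 380 x 10 mm, two side columns and across them a green manifold beam (70 mm deep, centred at x = +105 mm, 195 to 230 mm above the bench) with the valve block on it. Origin: centre of the station on the bench; x points to its back (away from the robot), y to its left.
- shuttle (a joint): sliding shuttle of the station, an aluminium plate with four bays: how far it is out towards the robot, m; 0 = fully home under the beam, at its stop, 0.11 = fully out. Slides along the station's x, takes about 3 N plus some damping and stays where it is left. Starts 20 to 45 mm out, bays under the beam.
- shuttle_handle (a point): middle of the shuttle's bow handle: round steel bar, 10 mm thick, 140 mm long along y, 45 mm above the bench and 70 mm in front of the front wall of the bays, with 36 mm or more free behind it; the bow can be pinched from above or pushed. Moves with the shuttle
- bay1 (a point): bay 1 of the shuttle, counted from the left (station +y) as seen from the robot: centre of its floor, 22 mm above the bench. 81 x 81 mm inside, walls 5 to 7 mm thick and 60 mm high all round, bays 88 mm apart; a standing cylinder has 8 mm of play on each side. Axes as the station's
- bay2 (a point): bay 2 of the shuttle, counted from the left (station +y) as seen from the robot: centre of its floor, 22 mm above the bench. 81 x 81 mm inside, walls 5 to 7 mm thick and 60 mm high all round, bays 88 mm apart; a standing cylinder has 8 mm of play on each side. Axes as the station's
- bay3 (a point): bay 3 of the shuttle, counted from the left (station +y) as seen from the robot: centre of its floor, 22 mm above the bench. 81 x 81 mm inside, walls 5 to 7 mm thick and 60 mm high all round, bays 88 mm apart; a standing cylinder has 8 mm of play on each side. Axes as the station's
- bay4 (a point): bay 4 of the shuttle, counted from the left (station +y) as seen from the robot: centre of its floor, 22 mm above the bench. 81 x 81 mm inside, walls 5 to 7 mm thick and 60 mm high all round, bays 88 mm apart; a standing cylinder has 8 mm of play on each side. Axes as the station's
- valve1 (a joint): toggle valve of bay 1; the levers stand in a row on the beam in the order of the bays. 0 = shut, leaning to the robot; 1.0 rad = open, leaning away. Pivot axis along y at x = +105, y = +66, z = 250 mm in the station's frame; 8 mm lever with a black 15 mm ball 50 mm from the pivot (at 0: 24 mm nearer the robot, 44 mm above it). Needs 1 to 2 N, stays where left
- valve2 (a joint): toggle valve of bay 2; the levers stand in a row on the beam in the order of the bays. 0 = shut, leaning to the robot; 1.0 rad = open, leaning away. Pivot axis along y at x = +105, y = +22, z = 250 mm in the station's frame; 8 mm lever with a black 15 mm ball 50 mm from the pivot (at 0: 24 mm nearer the robot, 44 mm above it). Needs 1 to 2 N, stays where left
- valve3 (a joint): toggle valve of bay 3; the levers stand in a row on the beam in the order of the bays. 0 = shut, leaning to the robot; 1.0 rad = open, leaning away. Pivot axis along y at x = +105, y = -22, z = 250 mm in the station's frame; 8 mm lever with a black 15 mm ball 50 mm from the pivot (at 0: 24 mm nearer the robot, 44 mm above it). Needs 1 to 2 N, stays where left
- valve4 (a joint): toggle valve of bay 4; the levers stand in a row on the beam in the order of the bays. 0 = shut, leaning to the robot; 1.0 rad = open, leaning away. Pivot axis along y at x = +105, y = -66, z = 250 mm in the station's frame; 8 mm lever with a black 15 mm ball 50 mm from the pivot (at 0: 24 mm nearer the robot, 44 mm above it). Needs 1 to 2 N, stays where left
- driver: bystander, to be left alone: black-handled screwdriver, 200 mm long, 26 mm thick, lying between the infeed tray and the test station. Origin: centre of its underside
- tape: bystander, to be left alone: black roll of tape, 90 mm across. Origin: centre of its underside
- oiler: bystander, to be left alone: grey oil bottle, 60 mm across, 150 mm high. Origin: centre of its underside
Mind the look-alikes: they are no part of the job. Leave any blue or brown look-alike of the part that bears cyl3_mid alone.

How it is judged:
By the outcome, as a careful person would: the job done as asked, in the order asked, and still so for the second after the job is handed in, with the robot touching nothing.
Of cyl1, cyl2, cyl3 only 2 to 3 are there at a start; the rules pass over those that are not, and their reading is None.
At some moment in a run one of cyl1, cyl2, cyl3 may be knocked a few centimetres aside while the robot is not near it.
It also fails if it takes over 210 s, if anything falls off the work surface, if the arm or the gripper's body presses on something with over 40 N, if the wrist force passes 120 N, or if a joint passes its speed limit or range.

## Robot

A 6-joint arm with a two-finger parallel gripper is mounted at the origin on the work surface. World frame = base frame: x ahead of the robot, y to its left, z up, the work surface at z = 0. Lengths are in m, angles in rad, forces in N, time in s.
With the tool pointing down it reaches from about 0.25 to 0.775 m from the base axis. Payload 4 kg.
Tool frame: the origin (TCP) lies midway between the tips of the shut fingers; the grasp point (between the pads) lies ctrl.grip_depth behind it (ctrl.grip_depth is the distance from the TCP to the grasp point, in m); y points along the fingers, x is the direction in which the jaws open and shut, and the axes are right-handed (so a half turn about y gives the same grasp; the last joint's range is limited). The gripper opens to 94 mm and grips with 3 to 60 N. Pads are 16 mm wide; open, the fingers measure 119 mm over their backs; the gripper's body (75 mm by 177 mm) begins 78 mm behind the grasp point.
Start: joints at [1.115, 0.087, 1.371, -0, 1.684, -0.103], TCP at [0.19, 0.516, 0.206] pointing down, gripper open.
Joint ranges: [-3.1, 3.1], [-0.76, 2.03], [0.27, 2.55], [-1.08, 4.22], [0.17, 2.65], [-2.57, 2.57]. Speed limits (rad/s): [2.79, 2.79, 3.14, 3.14, 3.14, 3.14].

## Interface

Orientations are given as a 3x3 rotation matrix whose columns are the frame's x, y, z axes.
In Python, from plant import sensors, get_image, ctrl gives the robot as it stands.
- The arm moves only by the shell command python3 -m pendant 'ROWS' [FORCE]. ROWS is JSON, a list of rows, each a list of 3 entries, a list of its own where there are three numbers: the turn, a rotation vector about the tool's x, y, z in degrees, then the shift along the tool's x, y, z in cm, then the finger opening in cm, from 0 to 9.4. In form: [[[rx, ry, rz], [tx, ty, tz], grip], ...]. A call has exactly 8 rows; each row is the pose to reach, as a shift and turn from the pose commanded when the call began, along the tool's axes at that moment; what a row does not reach only later rows make up. A row lasts 1/10 s, in which the tool goes at most 50 mm and 8.59 degrees, less where a joint would pass 70% of its speed; a pose out of reach is approached as far as the arm can. A call with a gripper value outside its range is refused whole. The fingers move at their own pace and stop on an object; FORCE is the grip in N (left out, the last holds). Time passes only in rows, so rows that repeat a pose let the fingers close, or fill a call up. It gives the time, the measured TCP pose, the force and the opening at its end, in the units of the state.
- sensors.get_obs(): the state, without advancing time (a new reading comes with each control period).
- get_image(name): name is "scene" or "top" or "wrist"; returns a dict with "frame" (480x640x3 uint8, red, green, blue), "z_map" (480x640 float32, m along the optical axis (not along the pixel's ray), 0 where there is no reading), "fx", "fy", "cx", "cy" (pixels), "origin" and "rotation" of the camera in the world. Camera axes: x right, y down, z forward; pixel columns grow to the right and rows downward; lengths in m; the calibration is good to about 2 mm. The wrist camera is an equidistant fisheye: a pixel r from the principal point sees the ray r / f radians off the axis. A picture is of the moment at which its call begins.
- ctrl.finish_job(): hands the job in, once; it reports no verdict.
The state is a dict: "clock": time; "joints": joint angles; "joint_velocities": joint speeds; "joint_efforts": joint torques, N m; "position": TCP position; "eef_rot": TCP orientation; "ft_force": force on the tool from outside, world axes, zero at the start; "moment": the same for the moment, N m; "width": finger opening in m.
Only numpy, scipy, OpenCV 4.12 (cv2) and the standard library are available. Lean on these libraries where they do the work, as an engineer would, in place of code of your own. Each camera call takes 0.05 s, during which the arm holds its last target.

## Working session

There is one attempt and no reset: what is moved stays moved. The work goes in short steps, Python scripts to look and compute and a shell command to move; the robot and the scene stay as the last step left them, time stands still between calls to the robot, and variables do not carry over. Pictures are saved under pics/ and viewed, and the job is handed in when it is done.

```bash
ls; mkdir -p pics; python3 - <<'E'
from plant import sensors,get_image,ctrl
import cv2
o=sensors.get_obs();print(o, ctrl.grip_depth)
for n in ["scene","top","wrist"]:
    d=get_image(n);cv2.imwrite(f"pics/{n}0.png",d["frame"][:,:,::-1]);print(n,d["fx"],d["fy"],d["cx"],d["cy"],d["origin"],d["rotation"])
E
```

```text
pics
{'clock': 0.0, 'joints': array([ 1.11492867e+00,  8.79601017e-02,  1.37223615e+00, -3.86818307e-05,
        1.68358637e+00, -1.03137199e-01]), 'joint_velocities': array([-0.00147001, -0.00127053,  0.00053057, -0.00077328, -0.00019217,
        0.00222413]), 'joint_efforts': array([-2.08869911e-03, -3.40194440e+01, -3.02423108e+01,  7.17372866e-02,
        3.29974608e-02, -1.53327314e-04]), 'position': array([0.1898001 , 0.5156354 , 0.20431057]), 'eef_rot': array([[ 3.45464479e-01, -9.29603859e-04, -9.38431366e-01],
       [ 9.38429289e-01, -1.98324810e-03,  3.45465679e-01],
       [-2.18228845e-03, -9.99997601e-01,  1.87225716e-04]]), 'ft_force': array([0.45819804, 0.51342784, 0.31191968]), 'moment': array([ 0.04700527, -0.02690759,  0.03625979]), 'width': 0.09378640868615566} 0.0188
scene 543.0620016709893 543.0620016709893 308.3285478693615 242.35844938544832 [1.2377703  0.60080162 1.2405864 ] [[-0.59214508  0.62506715 -0.50858161]
 [ 0.80580367  0.46453253 -0.36727371]
 [ 0.00668197 -0.62729625 -0.77875206]]
top 579.6564154376719 579.6564154376719 321.3329801540749 237.2572152127324 [0.46607904 0.11886919 1.63520748] [[ 0.01627538 -0.99790467  0.06262091]
 [-0.99985512 -0.01655544 -0.00395607]
 [ 0.0049845  -0.06254745 -0.99802954]]
wrist 371.64829954431775 371.64829954431775 325.27917246316645 242.8531480513408 [0.10950237 0.54581967 0.3839288 ] [[ 0.34560351  0.89836856  0.27109433]
 [ 0.93837745 -0.33011376 -0.10233604]
 [-0.00244351  0.2897565  -0.95709728]]
```

View pics/scene0.png

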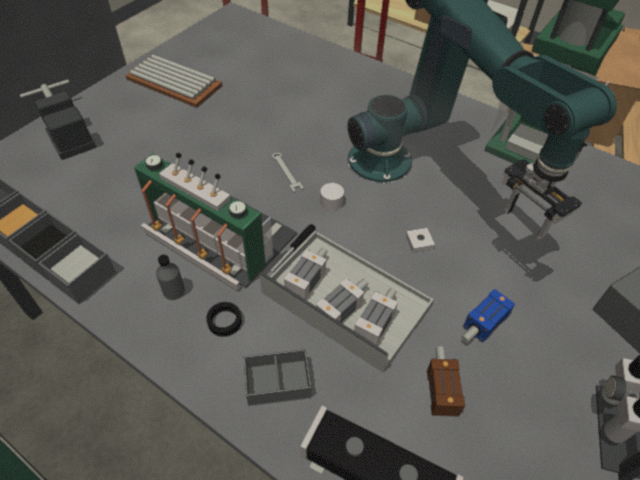

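View pics/top0.png

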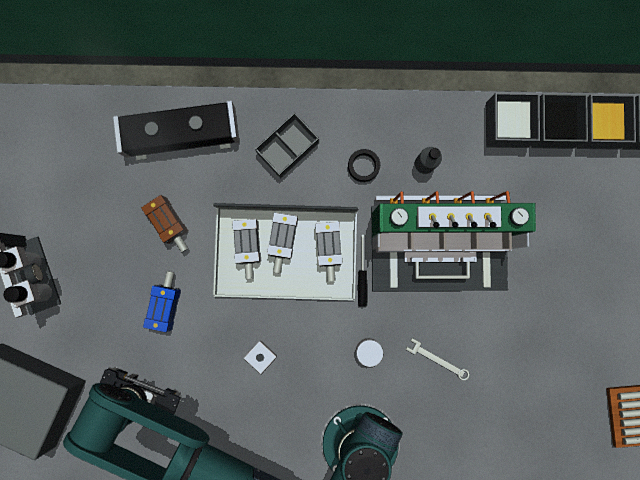

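View pics/wrist0.png

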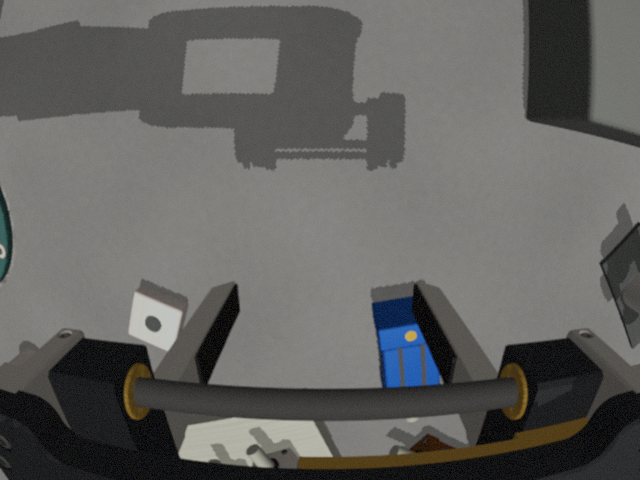

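```bash
cat > h.py <<'E'
from plant import sensors,get_image,ctrl
import numpy as np, cv2
def cloud(n):
    d=get_image(n);z=d["z_map"];v,u=np.mgrid[:480,:640]
    P=np.stack([(u-d["cx"])/d["fx"]*z,(v-d["cy"])/d["fy"]*z,z],-1)
    if n=="wrist":
        x=(u-d["cx"])/d["fx"];y=(v-d["cy"])/d["fy"];th=np.hypot(x,y)+1e-9
        s=np.tan(np.minimum(th,1.5))/th
        P=np.stack([x*s*z,y*s*z,z],-1)
    W=P@np.array(d["rotation"]).T+np.array(d["origin"]);W[z==0]=np.nan
    return d,d["frame"].copy(),W
def save(f,name,box=None,s=1):
    if box: u0,v0,u1,v1=box;f=f[v0:v1,u0:u1]
    f=cv2.resize(f,None,fx=s,fy=s,interpolation=cv2.INTER_CUBIC)
    cv2.imwrite("pics/"+name,f[:,:,::-1])
def rect(W,m):
    p=W[m][:,:2].astype(np.float32);r=cv2.minAreaRect(p);return np.round(r[0],4),np.round(r[1],4),round(r[2],2),len(p)
E
python3 - <<'E'
from h import *
d,f,W=cloud("top");np.save("W0.npy",W);np.save("f0.npy",f)
save(f,"top_crop.png",(200,180,550,320),2.28)
z=W[...,2];v,u=np.mgrid[:480,:640]
for a,b in [(400,445),(600,300),(60,330)]: print("bench",W[b,a])
hsv=cv2.cvtColor(f,cv2.COLOR_RGB2HSV)
g=(hsv[...,0]>50)&(hsv[...,0]<90)&(hsv[...,1]>100)&(u>360)&(u<550)&(v>180)&(v<250)&(abs(z-.23)<.008)
print("beam",rect(W,g),np.nanmedian(z[g]))
# tray back wall
m=(u>205)&(u<365)&(v>195)&(v<215)&(z>.08)&(z<.1);print("wall",rect(W,m),np.nanmedian(z[m]))
m=(u>205)&(u<365)&(v>200)&(v<305)&(z>.012)&(z<.11);m2=(u>205)&(u<365)&(v>195)&(v<305)&(z<.1)&(z>.015)
print("tray",rect(W,m2))
for c in [(245,248),(282,240),(328,248)]:
  mm=(abs(u-c[0])<22)&(abs(v-c[1])<45)&(z>.055)&(z<.085)
  print("cyl",rect(W,mm),np.nanmedian(z[mm]))
E
```

```text
bench [-0.00425973 -0.11498055 -0.00284767]
bench [ 0.40489686 -0.67327879  0.00277859]
bench [0.2979018  0.83453477 0.00739836]
beam (array([ 0.6094, -0.2172]), array([0.0699, 0.3804]), 1.0, 1979) 0.2303429829011896
wall (array([0.6442, 0.2099]), array([0.388 , 0.0092]), 89.35, 409) 0.09472829301700147
tray (array([0.518 , 0.2042]), array([0.4298, 0.2615]), 89.06, 5233)
cyl (array([0.5575, 0.3248]), array([0.1155, 0.1741]), 88.32, 1041) 0.06791802260548208
cyl (array([0.5749, 0.2227]), array([0.115 , 0.1355]), 88.93, 1040) 0.06787930339708137
cyl (array([0.5638, 0.0967]), array([0.1142, 0.1547]), 89.3, 1040) 0.06811018217734788
```

View pics/top_crop.png

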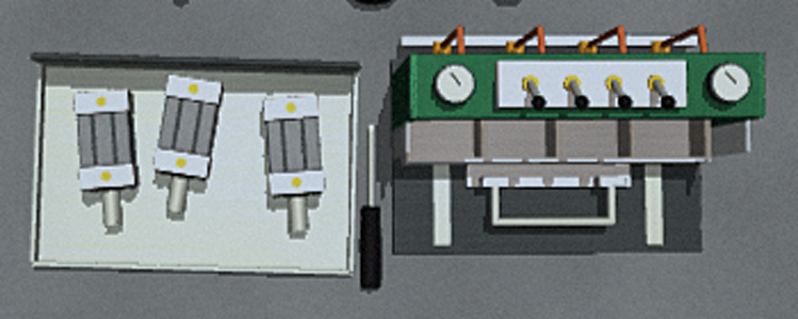

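```bash
cat >> h.py <<'E'
def rv(a):return cv2.Rodrigues(np.asarray(a,float))[0]
def yawR(yaw,tilt=0):
    # tool down, jaws along world y rotated by yaw(deg); tilt>0: fingers lean forward (+x)
    c,s=np.cos(np.radians(yaw)),np.sin(np.radians(yaw));t=np.radians(tilt)
    R=np.array([[0,0,-1],[1,0,0],[0,-1,0.]])
    Ry=rv([0,-t,0]); Rz=np.array([[c,-s,0],[s,c,0],[0,0,1]])
    return Rz@Ry@R
def go(p,R):
    o=sensors.get_obs();R0=np.array(o["eef_rot"]);p0=np.array(o["position"])
    t=R0.T@(np.array(p)-p0)*100;r=np.degrees(cv2.Rodrigues(R0.T@R)[0].ravel())
    print("pos",p0.round(4),"turn",r.round(1),"shift",t.round(2))
E
python3 - <<'E'
from h import *
W=np.load("W0.npy");f=np.load("f0.npy");z=W[...,2];v,u=np.mgrid[:480,:640]
b=(u>375)&(u<505)&(v>252)&(v<290)
m=b&(z>.037)&(z<.056);print("handle",rect(W,m),np.nanmedian(z[m]),u[m].min(),u[m].max(),v[m].min(),v[m].max())
for vv in range(230,290,3): print(vv,[tuple(W[vv,uu].round(3)) for uu in (425,443,460)])
hsv=cv2.cvtColor(f,cv2.COLOR_RGB2HSV)
for k,c in enumerate([(245,248),(282,240),(328,248)]):
  mm=((z>.055)&(z<.085)&(v>212)&(v<275)&(u>228)&(u<345)).astype(np.uint8)
  mm=cv2.morphologyEx(mm,cv2.MORPH_OPEN,np.ones((5,5)))
  n,l=cv2.connectedComponents(mm,connectivity=4);L=l[c[1],c[0]];print(n,"cyl",rect(W,l==L))
  rod=(z>.036)&(z<.06)&(abs(u-c[0])<14)&(v>255)&(v<285)
  print(" rod",np.nanmean(W[rod],0),W[rod][:,0].min(),np.nanmax(z[rod]))
# driver: dark pts
E
```

```text
handle (array([ 0.4882, -0.2192]), array([0.0575, 0.17  ]), 0.92, 360) 0.049754495556520895 411 473 257 278
230 [(np.float64(0.576), np.float64(-0.139), np.float64(0.23)), (np.float64(0.577), np.float64(-0.182), np.float64(0.232)), (np.float64(0.577), np.float64(-0.223), np.float64(0.232))]
233 [(np.float64(0.584), np.float64(-0.177), np.float64(0.02)), (np.float64(0.581), np.float64(-0.215), np.float64(0.078)), (np.float64(0.585), np.float64(-0.273), np.float64(0.028))]
236 [(np.float64(0.575), np.float64(-0.175), np.float64(0.03)), (np.float64(0.572), np.float64(-0.214), np.float64(0.083)), (np.float64(0.577), np.float64(-0.274), np.float64(0.023))]
239 [(np.float64(0.567), np.float64(-0.176), np.float64(0.026)), (np.float64(0.564), np.float64(-0.215), np.float64(0.079)), (np.float64(0.569), np.float64(-0.274), np.float64(0.026))]
242 [(np.float64(0.559), np.float64(-0.177), np.float64(0.019)), (np.float64(0.557), np.float64(-0.215), np.float64(0.076)), (np.float64(0.561), np.float64(-0.275), np.float64(0.019))]
245 [(np.float64(0.55), np.float64(-0.176), np.float64(0.025)), (np.fl
[... 2427 characters left out ...]
64(0.012)), (np.float64(0.444), np.float64(-0.277), np.float64(0.014))]
287 [(np.float64(0.434), np.float64(-0.179), np.float64(0.016)), (np.float64(0.434), np.float64(-0.229), np.float64(0.013)), (np.float64(0.435), np.float64(-0.278), np.float64(0.008))]
4 cyl (array([0.5518, 0.3174]), array([0.1145, 0.0647]), 4.56, 963)
 rod [0.47325546 0.31009792 0.04583141] 0.45072208536613695 0.05747292498068024
4 cyl (array([0.569 , 0.2195]), array([0.0645, 0.1151]), 81.83, 976)
 rod [0.49135662 0.23038216 0.04595788] 0.4684709931384399 0.05996847471369682
4 cyl (array([0.5481, 0.0929]), array([0.1151, 0.0639]), 4.53, 990)
 rod [0.47061458 0.08658541 0.04643986] 0.44626077634971306 0.05983257676601639
```

```bash
python3 - <<'E'
from h import *
go([.40,.15,.30],yawR(1)); go([.483,-.22,.15],yawR(1))
E
```

```text
pos [0.1899 0.5158 0.2048] turn [ -0.  -21.2  -0.1] shift [-27.08  -9.49 -32.35]
pos [0.1899 0.5158 0.2048] turn [ -0.  -21.2  -0.1] shift [-58.91   5.55 -52.93]
```

```bash
python3 -m pendant '[[[0,-8,0],[-3,-5,-3.5],0],[[0,-15,0],[-7,-9,-8],0],[[0,-21,0],[-11,-9.5,-13],0],[[0,-21,0],[-15,-9.5,-18],0],[[0,-21,0],[-18,-9.5,-22],0],[[0,-21,0],[-21,-9.5,-26],0],[[0,-21,0],[-24,-9.5,-29.5],0],[[0,-21,0],[-27,-9.5,-32.5],0]]' 20; python3 - <<'E'
from h import *
go([.483,-.22,.15],yawR(1))
E
```

```text
clock: 1.0
position: [0.3781, 0.1937, 0.2999]
eef_rot: [[-0.014, 0.001, -1.0], [1.0, 0.0, -0.014], [0.0, -1.0, -0.001]]
ft_force: [1.2, 0.8, -0.4]
width: 0.0333
pos [0.3781 0.1937 0.2999] turn [ 0.  -0.2  0. ] shift [-41.52  14.98  -9.9 ]
```

```bash
python3 -m pendant '[[[0,0,0],[-4.5,0,-1],0],[[0,0,0],[-9,0,-2],0],[[0,0,0],[-14,0,-3],0],[[0,0,0],[-19,2,-4],0],[[0,0,0],[-24,5,-5],0],[[0,0,0],[-29,8,-6],0],[[0,0,0],[-33,11,-7],0],[[0,0,0],[-37,15,-8],0]]' 20; python3 -m pendant '[[[0,0,0],[0,0,0],0],[[0,0,0],[0,0,0],0],[[0,0,0],[0,0,0],0],[[0,0,0],[0,0,0],0],[[0,0,0],[0,0,0],0],[[0,0,0],[0,0,0],0],[[0,0,0],[0,0,0],0],[[0,0,0],[0,0,0],0]]'; python3 - <<'E'
from h import *
go([.483,-.22,.15],yawR(1));go([.483,-.22,.03],yawR(1))
d,f,W=cloud("wrist");save(f,"w1.png")
E
```

```text
clock: 1.8
position: [0.4569, -0.1523, 0.1705]
eef_rot: [[-0.013, 0.002, -1.0], [1.0, -0.001, -0.013], [-0.001, -1.0, -0.002]]
ft_force: [0.7, 0.3, 0.6]
width: 0.0006
clock: 2.6
position: [0.4565, -0.1498, 0.1711]
eef_rot: [[-0.014, 0.0, -1.0], [1.0, -0.0, -0.014], [-0.0, -1.0, -0.0]]
ft_force: [-0.2, -0.1, -0.8]
width: 0.0004
pos [ 0.4565 -0.1498  0.1711] turn [ 0.  -0.2 -0. ] shift [-7.05  2.11 -2.55]
pos [ 0.4565 -0.1498  0.1711] turn [ 0.  -0.2 -0. ] shift [-7.05 14.11 -2.54]
```

View pics/w1.png

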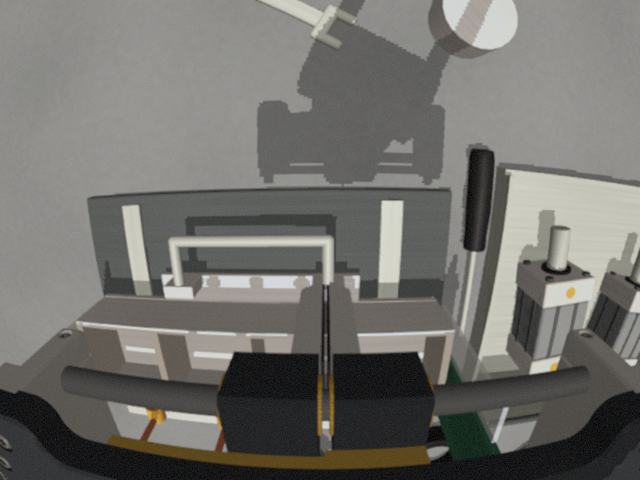

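```bash
python3 -m pendant '[[[0,0,0],[-2,0,-1],0],[[0,0,0],[-4,1,-2],0],[[0,0,0],[-7,2,-2.5],0],[[0,0,0],[-7,4,-2.5],0],[[0,0,0],[-7,6,-2.5],0],[[0,0,0],[-7,8,-2.5],0],[[0,0,0],[-7,9,-2.5],0],[[0,0,0],[-7,9,-2.5],0]]'; python3 - <<'E'
from h import *
d,f,W=cloud("wrist");save(f,"w2.png");z=W[...,2]
m=(z>.037)&(z<.058)&(W[...,0]<.475)&(W[...,0]>.43)&(abs(W[...,1]+.22)<.06);print(rect(W,m))
go([.483,-.22,.032],yawR(1))
E
```

```text
clock: 3.45
position: [0.4813, -0.2191, 0.079]
eef_rot: [[-0.014, -0.003, -1.0], [1.0, 0.002, -0.014], [0.002, -1.0, 0.003]]
ft_force: [-0.1, 0.9, -0.9]
width: 0.0004
(array([ 0.4621, -0.22  ]), array([0.0106, 0.12  ]), 0.96, 3264)
pos [ 0.4822 -0.2195  0.0805] turn [-0.1 -0.2  0. ] shift [-0.05  4.85 -0.09]
```

View pics/w2.png

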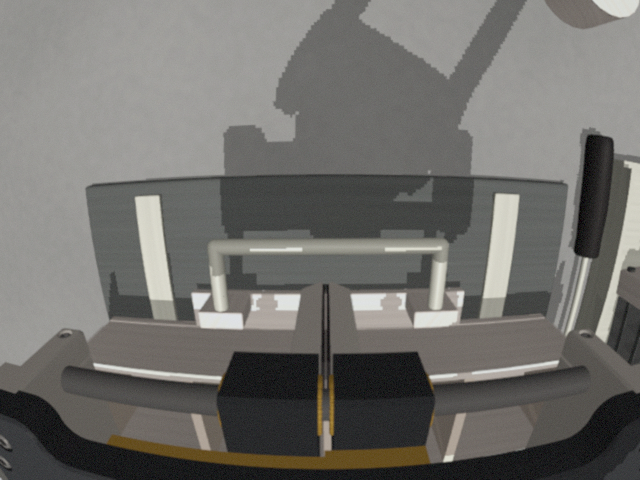

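```bash
python3 -m pendant '[[[0,0,0],[0,2,0],0],[[0,0,0],[0,3.5,0],0],[[0,0,0],[0,4.8,0],0],[[0,0,0],[0,4.8,0.5],0],[[0,0,0],[0,4.8,1],0],[[0,0,0],[0,4.8,2],0],[[0,0,0],[0,4.8,3],0],[[0,0,0],[0,4.8,4],0]]'; python3 -m pendant '[[[0,0,0],[0,0,0.6],0],[[0,0,0],[0,0,1.2],0],[[0,0,0],[0,0,1.8],0],[[0,0,0],[0,0,2.4],0],[[0,0,0],[0,0,3],0],[[0,0,0],[0,0,3.5],0],[[0,0,0],[0,0,4],0],[[0,0,0],[0,0,4],0]]'
```

```text
clock: 4.3
position: [0.4427, -0.2206, 0.034]
eef_rot: [[-0.014, 0.003, -1.0], [1.0, -0.001, -0.014], [-0.001, -1.0, -0.003]]
ft_force: [4.3, -0.1, -0.5]
width: 0.0007
clock: 5.1
position: [0.4011, -0.2206, 0.0324]
eef_rot: [[-0.013, -0.002, -1.0], [1.0, 0.001, -0.013], [0.001, -1.0, 0.002]]
ft_force: [1.2, -0.7, 0.3]
width: 0.0002
```

```bash
python3 - <<'E'
from h import *
d,f,W=cloud("wrist");save(f,"w3.png");z=W[...,2]
x0=sensors.get_obs()["position"];print(x0,sensors.get_obs()["ft_force"])
m=(z>.037)&(z<.058)&(W[...,0]<x0[0]-.005)&(W[...,0]>x0[0]-.03)&(abs(W[...,1]+.22)<.06);print(rect(W,m))
E
```

```text
[ 0.40103738 -0.22044099  0.03214228] [ 0.2396619  -1.03900203 -0.12471424]
(array([ 0.3865, -0.22  ]), array([0.013 , 0.1201]), 0.97, 5491)
```

```bash
python3 -m pendant '[[[0,0,0],[0,0,0.2],0],[[0,0,0],[0,0,0.4],0],[[0,0,0],[0,0,0.6],0],[[0,0,0],[0,0,0.7],0],[[0,0,0],[0,0,0.8],0],[[0,0,0],[0,0,0.8],0],[[0,0,0],[0,0,0.8],0],[[0,0,0],[0,0,0.8],0]]'
```

```text
clock: 5.95
position: [0.3939, -0.2207, 0.0327]
eef_rot: [[-0.014, -0.001, -1.0], [1.0, 0.001, -0.014], [0.001, -1.0, 0.001]]
ft_force: [-0.1, 0.4, -1.0]
width: 0.0005
```

```bash
python3 -m pendant '[[[0,0,0],[0,0,0.1],0],[[0,0,0],[0,0,0.2],0],[[0,0,0],[0,0,0.3],0],[[0,0,0],[0,0,0.4],0],[[0,0,0],[0,0,0.5],0],[[0,0,0],[0,0,0.6],0],[[0,0,0],[0,0,0.7],0],[[0,0,0],[0,0,0.8],0]]';python3 - <<'E'
from h import *
d,f,W=cloud("top");save(f,"t2.png",(360,180,560,330),4);z=W[...,2]
E
```

```text
clock: 6.75
position: [0.3924, -0.2208, 0.0331]
eef_rot: [[-0.013, 0.014, -1.0], [1.0, 0.0, -0.013], [-0.0, -1.0, -0.014]]
ft_force: [19.8, 1.5, -13.4]
width: 0.0002
```

View pics/t2.png

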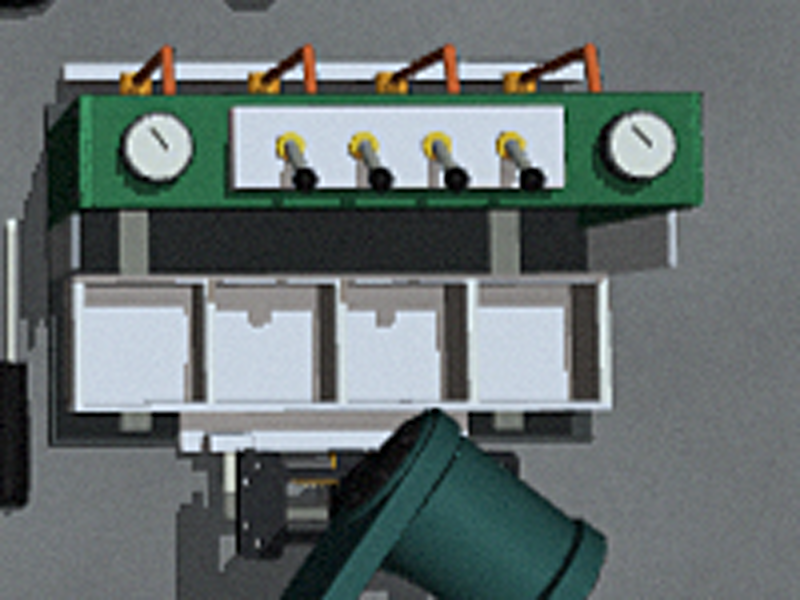

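```bash
python3 -m pendant '[[[0,0,0],[0,0,-1],0],[[0,0,0],[0,0,-1.6],0],[[0,0,0],[0,-2,-1.6],0],[[0,0,0],[0,-6,-1.6],0],[[0,0,0],[0,-10,-1.6],0],[[0,0,0],[4,-15,-1.6],0],[[0,0,0],[8,-20,-1.6],0],[[0,0,0],[13,-25,-1.6],0]]'; python3 - <<'E'
from h import *
d,f,W=cloud("top");z=W[...,2];v,u=np.mgrid[:480,:640]
m=(z>.074)&(z<.09)&(u>370)&(u<520)&(v>245)&(v<290);m=cv2.morphologyEx(m.astype(np.uint8),cv2.MORPH_CLOSE,np.ones((3,3)))>0
m&=(z>.07)&(z<.09);print("rim",rect(W,m))
# floors
for k in range(4):
  y=-.2172+.132-.088*k
  mm=(z>.012)&(z<.033)&(abs(W[...,0]-.5)<.025)&(abs(W[...,1]-y)<.03);print(k+1,np.nanmedian(z[mm]),mm.sum())
go([.40,.3,.20],yawR(4.5,40))
E
```

```text
clock: 7.6
position: [0.4002, -0.1238, 0.2494]
eef_rot: [[-0.012, -0.001, -1.0], [1.0, -0.001, -0.012], [-0.001, -1.0, 0.001]]
ft_force: [1.2, -0.3, 0.6]
width: 0.0007
rim (array([ 0.4974, -0.2186]), array([0.0968, 0.3781]), 0.95, 1011)
1 0.02289807307933711 377
2 0.02255469635893126 374
3 0.02239779158222399 342
4 0.022612573990540508 323
pos [ 0.4024 -0.1203  0.2567] turn [-39.4  -3.3  -1.4] shift [42.04  5.58 -0.39]
```

```bash
python3 - <<'E'
from h import *
go([.405,.082,.13],yawR(4.5,40))
E
```

```text
pos [ 0.4024 -0.1203  0.2567] turn [-39.4  -3.3  -1.4] shift [20.25 12.63 -0.46]
```

```bash
python3 -m pendant '[[[-6,-0.5,0],[4,0,0],5],[[-12,-1,0],[8,1,0],5],[[-18,-1.5,-0.5],[12,3,0],5],[[-24,-2,-1],[16,5,0],5],[[-30,-2.5,-1],[20,7,0],5],[[-36,-3,-1.3],[20.2,9,-0.3],5],[[-39.4,-3.3,-1.4],[20.2,11,-0.4],5],[[-39.4,-3.3,-1.4],[20.2,12.6,-0.4],5]]' 12;python3 -m pendant '[[[0,0,0],[0,0,0],5],[[0,0,0],[0,0,0],5],[[0,0,0],[0,0,0],5],[[0,0,0],[0,0,0],5],[[0,0,0],[0,0,0],5],[[0,0,0],[0,0,0],5],[[0,0,0],[0,0,0],5],[[0,0,0],[0,0,0],5]]'; python3 - <<'E'
from h import *
d,f,W=cloud("wrist");save(f,"w4.png")
d,f,W=cloud("top");save(f,"t4.png",(200,180,400,330),4)
go([.475,.0872,.0221],yawR(4.5,40)); print(sensors.get_obs()["joints"])
E
```

```text
clock: 8.45
position: [0.4096, 0.0819, 0.1145]
eef_rot: [[-0.076, 0.623, -0.778], [0.997, 0.048, -0.06], [0.0, -0.78, -0.625]]
ft_force: [-0.5, 1.6, -0.5]
width: 0.0499
clock: 9.25
position: [0.4122, 0.0812, 0.1197]
eef_rot: [[-0.073, 0.628, -0.774], [0.997, 0.048, -0.056], [0.002, -0.776, -0.63]]
ft_force: [0.8, 0.8, 0.9]
width: 0.0501
pos [0.4121 0.0812 0.1196] turn [-0.9 -0.3 -0.1] shift [ 0.12 11.55  1.24]
[ 0.04106556 -0.75589534  2.30034526  0.02742075  0.91583479 -1.61156722]
```

View pics/w4.png

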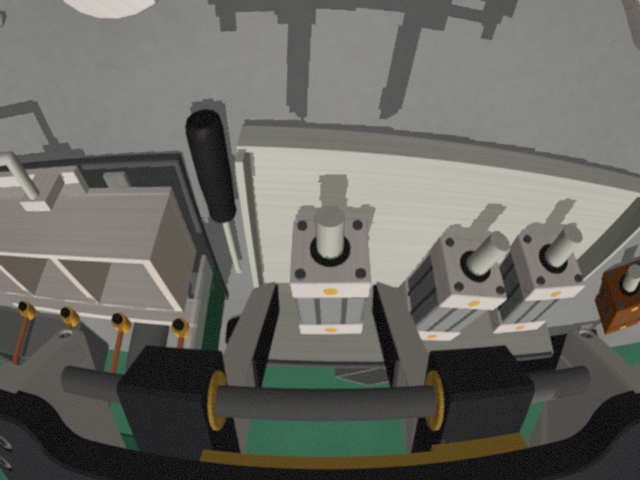

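View pics/t4.png

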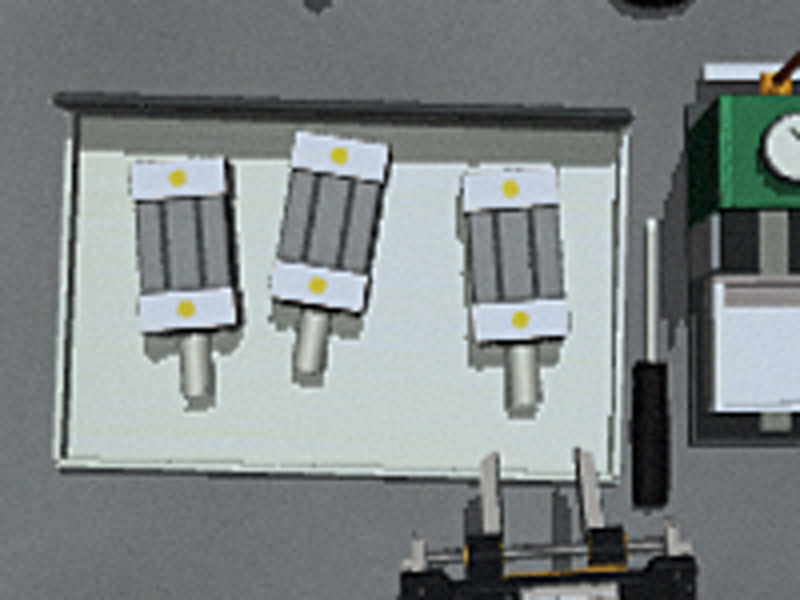

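```bash
python3 -m pendant '[[[0,0,0],[0.1,2,0.6],5],[[0,0,0],[0.1,4,1.2],5],[[0,0,0],[0.1,6,1.2],5],[[0,0,0],[0.1,8,1.2],5],[[-0.9,0,0],[0.1,9.5,1.2],5],[[-0.9,0,0],[0.1,10.5,1.2],5],[[-0.9,0,0],[0.1,11.2,1.2],5],[[-0.9,0,0],[0.1,11.5,1.2],5]]'; python3 - <<'E'
from h import *
go([.475,.0872,.0221],yawR(4.5,40)); print(sensors.get_obs()["joints"])
d,f,W=cloud("wrist");save(f,"w5.png")
E
```

```text
clock: 10.15
position: [0.4751, 0.087, 0.0221]
eef_rot: [[-0.073, 0.64, -0.765], [0.997, 0.048, -0.055], [0.002, -0.767, -0.641]]
ft_force: [0.8, 0.5, 0.1]
width: 0.0501
pos [0.4751 0.087  0.0221] turn [-0.1 -0.3 -0.1] shift [ 0.02 -0.    0.  ]
[ 0.0532608  -0.40088978  2.34239403  0.02963125  0.50400273 -1.61115015]
```

View pics/w5.png

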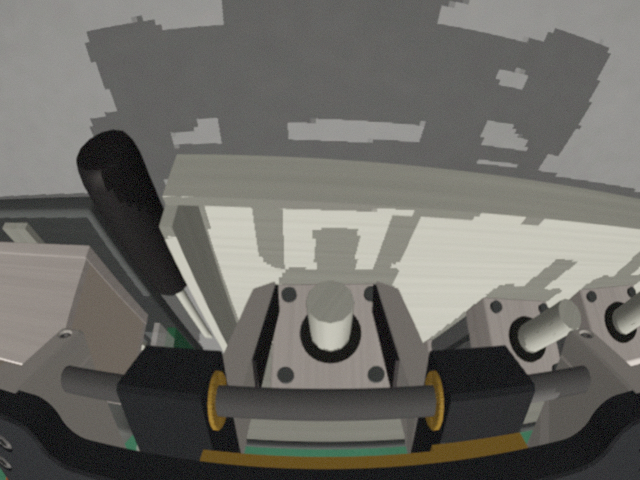

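```bash
cat >> h.py <<'E'
def tip(yaw,Fx0,wall,thetas,base,tau0=40,tau1=0,zoff=0):
    """rows relative to the (commanded) pose at theta=base, in the plane of the cylinder"""
    h=np.array([np.cos(np.radians(yaw)),np.sin(np.radians(yaw)),0])
    def pose(th):
        t=np.radians(th);tau=tau0+(tau1-tau0)*min(th,90)/90
        F=min(Fx0,wall-.065*np.sin(t))
        g=F-.143*np.cos(t)+.0325*np.sin(t);z=.004+.143*np.sin(t)+.0325*np.cos(t)+zoff
        q=np.radians(tau);g+=.0188*np.sin(q);z-=.0188*np.cos(q)
        return (g-Fx0)*h+np.array([0,0,z]),yawR(yaw,tau)
    p0,R0=pose(base)
    for th in thetas:
        p,R=pose(th);print(th,"turn",np.degrees(cv2.Rodrigues(R0.T@R)[0].ravel()).round(1),"shift",(R0.T@(p-p0)*100).round(2))
E
python3 -m pendant '[[[0,0,0],[0,0,0],1.5],[[0,0,0],[0,0,0],1.5],[[0,0,0],[0,0,0],1.5],[[0,0,0],[0,0,0],1.5],[[0,0,0],[0,0,0],1.5],[[0,0,0],[0,0,0],1.5],[[0,0,0],[0,0,0],1.5],[[0,0,0],[0,0,0],1.5]]' 15
python3 - <<'E'
from h import *
tip(4.5,.6055,.638,range(5,45,5),0);tip(4.5,.6055,.638,range(45,85,5),40);tip(4.5,.6055,.638,range(82,100,2),80)
E
```

```text
clock: 11.0
position: [0.4753, 0.0872, 0.0233]
eef_rot: [[-0.074, 0.641, -0.764], [0.997, 0.049, -0.055], [0.002, -0.766, -0.643]]
ft_force: [-5.6, 1.6, 5.1]
width: 0.0218
5 turn [ 2.2  0.  -0. ] shift [-0.   -0.73 -0.98]
10 turn [ 4.4 -0.  -0. ] shift [-0.   -1.37 -2.02]
15 turn [ 6.7  0.  -0. ] shift [-0.   -1.91 -3.11]
20 turn [8.9 0.  0. ] shift [-0.   -2.35 -4.24]
25 turn [11.1 -0.  -0. ] shift [-0.   -2.69 -5.41]
30 turn [13.3  0.  -0. ] shift [-0.   -2.92 -6.59]
35 turn [15.6  0.  -0. ] shift [-0.   -3.35 -7.43]
40 turn [17.8 -0.  -0. ] shift [ 0.   -3.65 -8.3 ]
45 turn [2.2 0.  0. ] shift [-0.   -0.44 -0.79]
50 turn [ 4.4  0.  -0. ] shift [-0.   -0.75 -1.63]
55 turn [6.7 0.  0. ] shift [-0.   -0.94 -2.52]
60 turn [8.9 0.  0. ] shift [-0.   -1.01 -3.44]
65 turn [11.1  0.   0. ] shift [-0.   -0.96 -4.39]
70 turn [13.3 -0.   0. ] shift [-0.   -0.78 -5.37]
75 turn [15.6  0.   0. ] shift [-0.   -0.47 -6.36]
80 turn [17.8  0.   0. ] shift [-0.   -0.05 -7.36]
82 turn [ 0.9 -0.  -0. ] shift [ 0.    0.07 -0.44]
84 turn [ 1.8  0.  -0. ] shift [ 0.    0.16 -0.89]
86 turn [ 2.7 -0.  -0. ] shift [-0.    0.26 -1.34]
88 turn [ 3.6  0.  -0. ] shift [ 0.    0.39 -1.8 ]
90 turn [ 4.4  0.  -0. ] shift [ 0.    0.53 -2.25]
92 turn [ 4.4  0.  -0. ] shift [ 0.    0.69 -2.74]
94 turn [ 4.4  0.  -0. ] shift [ 0.    0.87 -3.24]
96 turn [ 4.4  0.  -0. ] shift [-0.    1.06 -3.73]
98 turn [ 4.4  0.  -0. ] shift [ 0.    1.28 -4.22]
```

```bash
python3 -m pendant '[[[2.2,0,0],[0,-0.7,-1.0],1.5],[[4.4,0,0],[0,-1.4,-2.0],1.5],[[6.7,0,0],[0,-1.9,-3.1],1.5],[[8.9,0,0],[0,-2.35,-4.2],1.5],[[11.1,0,0],[0,-2.7,-5.4],1.5],[[13.3,0,0],[0,-2.9,-6.6],1.5],[[15.6,0,0],[0,-3.35,-7.4],1.5],[[17.8,0,0],[0,-3.65,-8.3],1.5]]'; python3 - <<'E'
from h import *
d,f,W=cloud("wrist");save(f,"w6.png")
d,f,W=cloud("scene");save(f,"s6.png",(240,200,460,380),3.5)
E
```

```text
clock: 11.8
position: [0.5134, 0.0895, 0.1016]
eef_rot: [[-0.073, 0.369, -0.926], [0.997, 0.028, -0.067], [0.001, -0.929, -0.37]]
ft_force: [0.4, 0.1, -5.3]
width: 0.0215
```

View pics/s6.png

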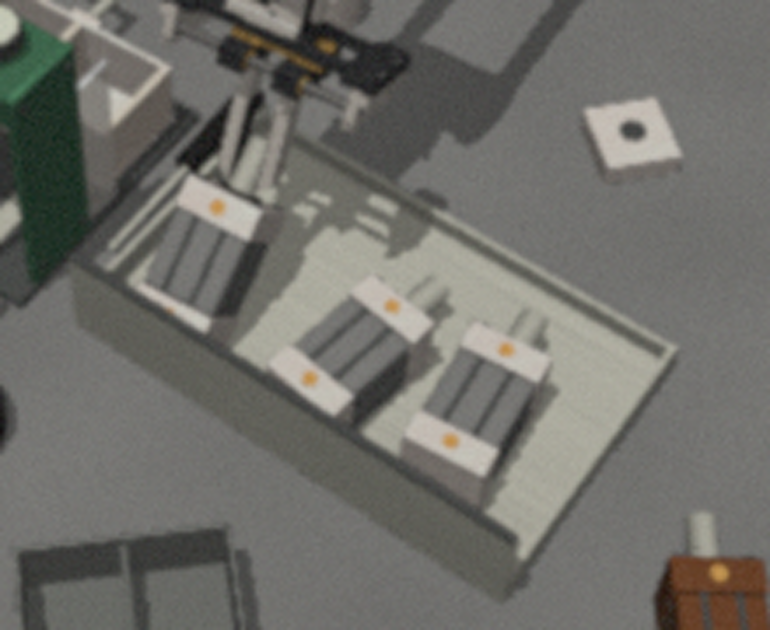

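```bash
python3 -m pendant '[[[2.2,0,0],[0,-0.45,-0.8],1.5],[[4.4,0,0],[0,-0.75,-1.6],1.5],[[6.7,0,0],[0,-0.9,-2.5],1.5],[[8.9,0,0],[0,-0.9,-3.4],1.5],[[11.1,0,0],[0,-0.9,-4.4],1.5],[[13.3,0,0],[0,-0.7,-5.4],1.5],[[15.6,0,0],[0,-0.4,-6.4],1.5],[[17.8,0,0],[0,0,-7.4],1.5]]'; python3 - <<'E'
from h import *
d,f,W=cloud("scene");save(f,"s7.png",(240,200,460,380),3.5)
E
```

```text
clock: 12.7
position: [0.5828, 0.0949, 0.1324]
eef_rot: [[-0.073, 0.074, -0.995], [0.997, 0.007, -0.073], [0.002, -0.997, -0.074]]
ft_force: [-2.2, 0.2, 3.4]
width: 0.0214
```

View pics/s7.png

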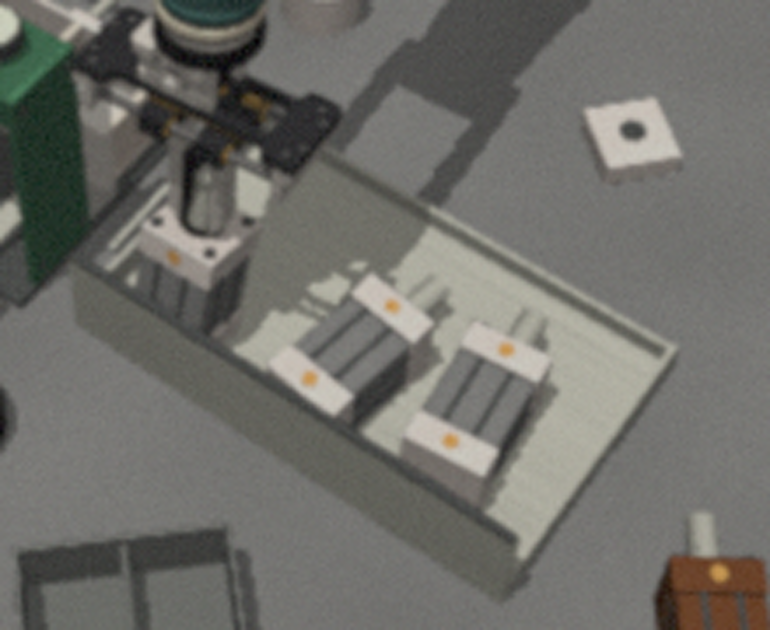

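```bash
python3 -m pendant '[[[0.9,0,0],[0,0.1,-0.5],1.5],[[1.8,0,0],[0,0.2,-1],1.5],[[2.7,0,0],[0,0.3,-1.5],1.5],[[3.6,0,0],[0,0.4,-2],1.5],[[4.4,0,0],[0,0.5,-2.3],1.5],[[4.4,0,0],[0,0.5,-2.3],1.5],[[4.4,0,0],[0,0.5,-2.3],3],[[4.4,0,0],[0,0.5,-2.3],3]]'; python3 -m pendant '[[[0,0,0],[0,0,0],3.5],[[0,0,0],[0,0,0],3.5],[[0,0,0],[0,0,0],3.5],[[0,0,0],[0,0,0],3.5],[[0,0,0],[0,0,0],3.5],[[0,0,0],[0,0,0],3.5],[[0,0,0],[0,0,0],3.5],[[0,0,0],[0,0,0],3.5]]';python3 - <<'E'
from h import *
d,f,W=cloud("scene");save(f,"s8.png",(240,200,460,380),3.5)
d,f,W=cloud("wrist");save(f,"w8.png")
E
```

```text
clock: 13.55
position: [0.6062, 0.0967, 0.1277]
eef_rot: [[-0.073, -0.002, -0.997], [0.997, 0.002, -0.073], [0.002, -1.0, 0.002]]
ft_force: [-0.5, -0.1, -1.0]
width: 0.0295
clock: 14.35
position: [0.6067, 0.0965, 0.1287]
eef_rot: [[-0.073, -0.001, -0.997], [0.997, 0.002, -0.073], [0.002, -1.0, 0.001]]
ft_force: [-0.5, -0.1, 0.9]
width: 0.0348
```

View pics/s8.png

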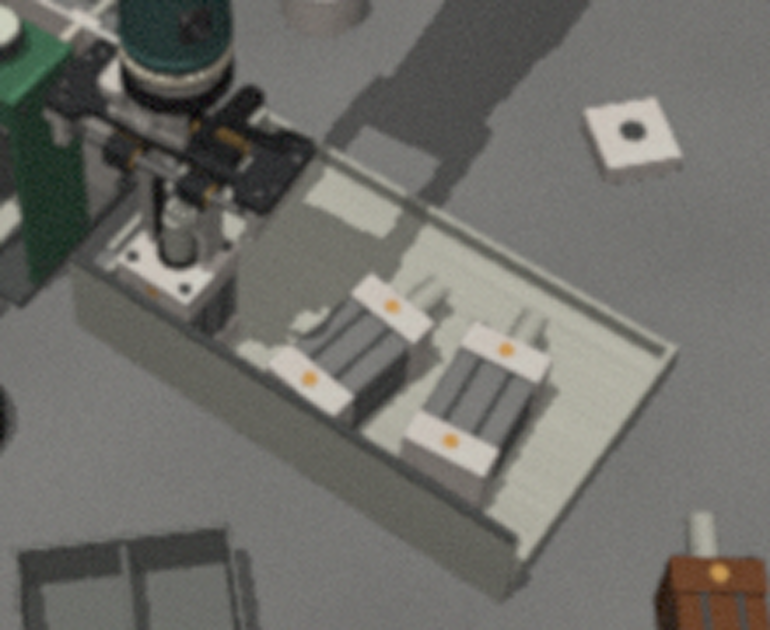

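View pics/w8.png

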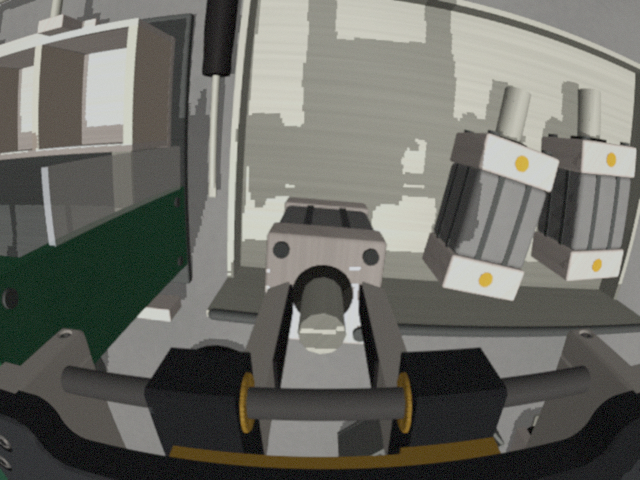

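```bash
python3 - <<'E'
from h import *
for n in ("wrist","scene"):
  d,f,W=cloud(n);z=W[...,2];p=sensors.get_obs()["position"]
  m=(abs(W[...,0]-p[0])<.03)&(abs(W[...,1]-p[1])<.012)&(z>.150)&(z<.175);print(n,m.sum(),np.nanmedian(W[m],0),np.nanpercentile(W[m],[3,97],axis=0))
  m=(abs(W[...,0]-p[0])<.05)&(abs(W[...,1]-p[1])<.05)&(abs(z-.119)<.006);print(rect(W,m),np.nanmedian(z[m]))
E
```

```text
wrist 2096 [0.60385519 0.09509741 0.16389623] [[0.59674963 0.08569177 0.15161691]
 [0.61582288 0.10452369 0.1652113 ]]
(array([0.6072, 0.095 ]), array([0.0657, 0.0656]), 88.61, 7291) 0.11939829625803144
scene 71 [0.61206721 0.09568612 0.1625444 ] [[0.60093971 0.08746804 0.15230689]
 [0.61992666 0.1042294  0.16835447]]
(array([0.6087, 0.0941]), array([0.0676, 0.0691]), 88.61, 346) 0.11971134503196257
```

```bash
python3 -m pendant '[[[0,0,0],[0,0,0],1.5],[[0,0,0],[0,0,0],1.5],[[0,0,0],[0,0,0],1.5],[[0,0,0],[0,0,0],1.5],[[0,0,0],[0,-0.5,0],1.5],[[0,0,0],[0,-1.5,0],1.5],[[0,0,0],[0,-3,0],1.5],[[0,0,0],[0,-5,0],1.5]]' 50; python3 -m pendant '[[[0,0,0],[0,-2,0],1.5],[[0,0,0],[0,-4,0],1.5],[[0,0,0],[0,-6,0.5],1.5],[[0,0,0],[0,-7,2],1.5],[[0,0,0],[0,-7,4],1.5],[[0,0,0],[0,-7,6],1.5],[[0,-1,0],[0,-7,8],1.5],[[0,-2,0],[0,-7,10],1.5]]'; python3 - <<'E'
from h import *
go([.498,-.263,.25],yawR(6.6)); go([.498,-.263,.146],yawR(6.6))
d,f,W=cloud("scene");save(f,"s9.png",(140,100,460,340),2.5)
E
```

```text
clock: 15.35
position: [0.606, 0.0966, 0.1784]
eef_rot: [[-0.074, -0.004, -0.997], [0.997, 0.002, -0.074], [0.002, -1.0, 0.004]]
ft_force: [0.5, 0.3, -6.4]
width: 0.0211
clock: 16.15
position: [0.5062, 0.0891, 0.2499]
eef_rot: [[-0.109, 0.0, -0.994], [0.994, 0.002, -0.109], [0.002, -1.0, -0.0]]
ft_force: [0.4, 0.0, -5.0]
width: 0.0211
pos [0.5062 0.0891 0.2499] turn [ 0.  -0.3  0.1] shift [-34.91  -0.08   4.65]
pos [0.5062 0.0891 0.2499] turn [ 0.  -0.3  0.1] shift [-34.93  10.32   4.66]
```

View pics/s9.png

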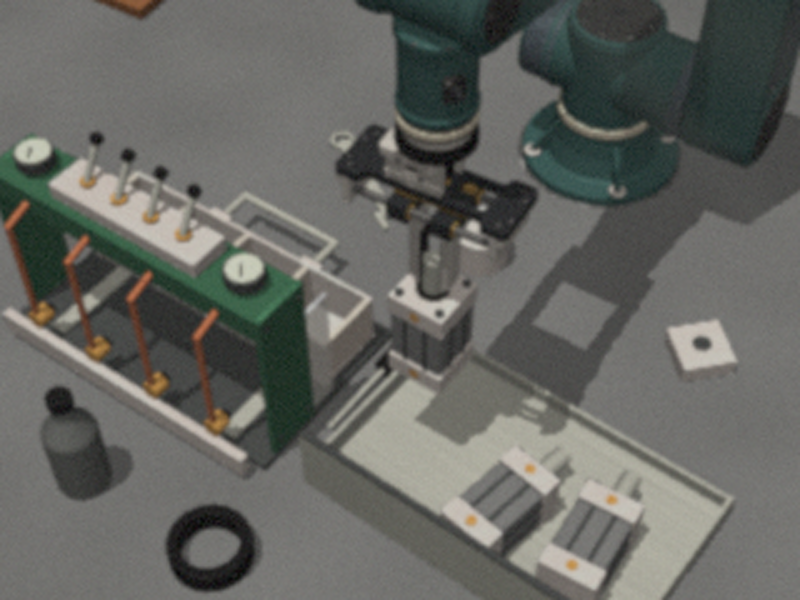

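```bash
python3 -m pendant '[[[0,0,0],[-3,0,0.6],1.5],[[0,0,0],[-7.5,0,1.2],1.5],[[0,0,0],[-12,0,1.8],1.5],[[0,0,0],[-16.5,0,2.4],1.5],[[0,0,0],[-21,0,3],1.5],[[0,0,0],[-25.5,0,3.5],1.5],[[0,0,0],[-30,0,4],1.5],[[0,0,0],[-33,0,4.4],1.5]]'; python3 -m pendant '[[[0,0,0],[-1,0,0.2],1.5],[[0,0,0],[-1.8,0,0.2],1.5],[[0,0,0],[-1.8,0,0.2],1.5],[[0,0,0],[-1.8,0,0.2],1.5],[[0,0,0],[-1.8,0,0.2],1.5],[[0,0,0],[-1.8,0,0.2],1.5],[[0,0,0],[-1.8,0,0.2],1.5],[[0,0,0],[-1.8,0,0.2],1.5]]';python3 - <<'E'
from h import *
go([.498,-.263,.146],yawR(6.6))
d,f,W=cloud("wrist");save(f,"w10.png");z=W[...,2]
p=sensors.get_obs()["position"]
m=(abs(z-.241)<.006)&(abs(W[...,0]-p[0])<.06)&(abs(W[...,1]-p[1])<.06);print("cyltop",rect(W,m))
m=(abs(z-.082)<.004)&(W[...,0]>.43)&(W[...,0]<.56)&(W[...,1]>-.45)&(W[...,1]<-.0)
for lo in np.arange(-.42,-.02,.01):
  mm=m&(W[...,1]>lo)&(W[...,1]<lo+.01)
  if mm.sum(): print(round(lo,2),mm.sum(),W[mm][:,0].min().round(3),W[mm][:,0].max().round(3))
E
```

```text
clock: 17.0
position: [0.4986, -0.2471, 0.2491]
eef_rot: [[-0.106, -0.0, -0.994], [0.994, 0.0, -0.106], [0.0, -1.0, 0.0]]
ft_force: [1.0, 0.9, -6.0]
width: 0.0213
clock: 17.8
position: [0.4991, -0.2615, 0.2483]
eef_rot: [[-0.109, -0.001, -0.994], [0.994, 0.002, -0.109], [0.002, -1.0, 0.0]]
ft_force: [-0.2, 0.9, -5.7]
width: 0.0214
pos [ 0.4991 -0.2615  0.2483] turn [-0.  -0.4  0.1] shift [-0.15 10.23  0.12]
cyltop (array([ 0.4986, -0.261 ]), array([0.0646, 0.0654]), 0.72, 6504)
-0.41 52 0.542 0.559
-0.4 536 0.45 0.542
-0.39 253 0.451 0.542
-0.38 108 0.45 0.542
-0.37 111 0.45 0.541
-0.36 110 0.45 0.542
-0.35 120 0.45 0.542
-0.34 128 0.449 0.541
-0.33 128 0.449 0.541
-0.32 104 0.449 0.54
-0.31 423 0.449 0.501
-0.3 55 0.449 0.454
-0.29 56 0.449 0.454
-0.28 59 0.449 0.454
-0.27 54 0.449 0.453
-0.26 59 0.448 0.453
-0.25 66 0.448 0.454
-0.24 67 0.447 0.453
-0.23 90 0.447 0.479
-0.22 290 0.447 0.494
-0.21 59 0.447 0.452
-0.2 97 0.447 0.538
-0.19 112 0.447 0.538
-0.18 109 0.447 0.538
-0.17 117 0.446 0.538
-0.16 109 0.446 0.538
-0.15 108 0.446 0.538
-0.14 387 0.446 0.537
-0.13 426 0.446 0.538
-0.12 106 0.445 0.537
-0.11 96 0.446 0.537
-0.1 87 0.445 0.536
-0.09 86 0.445 0.536
-0.08 82 0.445 0.536
-0.07 89 0.445 0.536
-0.06 86 0.444 0.536
-0.05 446 0.444 0.535
-0.04 188 0.444 0.56
-0.03 58 0.535 0.559
```

View pics/w10.png

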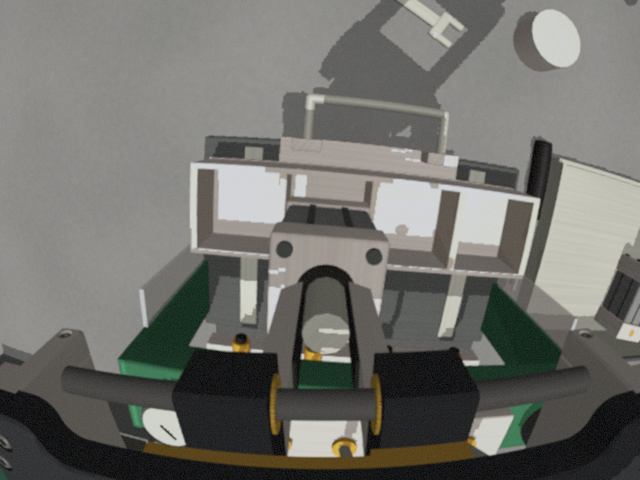

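```bash
python3 -m pendant '[[[0,0,0],[-0.1,0,0.4],1.5],[[0,0,0],[-0.1,2,0.45],1.5],[[0,0,0],[-0.1,4,0.45],1.5],[[0,0,0],[-0.1,5.5,0.45],1.5],[[0,0,0],[-0.1,7,0.45],1.5],[[0,0,0],[-0.1,8,0.45],1.5],[[0,0,0],[-0.1,9,0.45],1.5],[[0,0,0],[-0.1,9.5,0.45],1.5]]'; python3 -m pendant '[[[0,0,0],[0,0.2,0],1.5],[[0,0,0],[0,0.4,0],1.5],[[0,0,0],[0,0.6,0],1.5],[[0,0,0],[0,0.7,0],1.5],[[0,0,0],[0,0.7,0],1.5],[[0,0,0],[0,0.7,0],1.5],[[0,0,0],[0,0.7,0],1.5],[[0,0,0],[0,0.7,0],1.5]]'
```

```text
clock: 18.65
position: [0.4943, -0.2631, 0.1522]
eef_rot: [[-0.108, -0.002, -0.994], [0.994, 0.002, -0.108], [0.002, -1.0, 0.001]]
ft_force: [-0.9, 0.4, -6.0]
width: 0.0214
clock: 19.45
position: [0.4947, -0.2634, 0.1467]
eef_rot: [[-0.108, -0.0, -0.994], [0.994, 0.001, -0.108], [0.001, -1.0, -0.0]]
ft_force: [-0.5, 0.8, -3.0]
width: 0.0214
```

```bash
python3 -m pendant '[[[0,0,0],[0,0.1,0],2.5],[[0,0,0],[0,0.1,0],4],[[0,0,0],[0,0.1,0],4.5],[[0,0,0],[0,0.1,0],4.5],[[0,0,0],[0,-2,0],4.5],[[0,0,0],[0,-5,0],4.5],[[0,0,0],[0,-9,0],4.5],[[0,0,0],[0,-13,0],4.5]]' 15; python3 -m pendant '[[[0,0,0],[4,-1,0],4.5],[[0,0,0],[9,-1,0.5],4.5],[[0,0,0],[14,-1,1],4.5],[[0,0,0],[19,-1,2],4.5],[[0,0,0],[24,-1,3],4.5],[[0,0,0],[29,-1,4.5],4.5],[[0,0,0],[34,-1,6],4.5],[[0,0,0],[38,-1,8],4.5]]';python3 - <<'E'
from h import *
o=sensors.get_obs();print(o["position"],o["width"])
d,f,W=cloud("top");save(f,"t11.png",(200,180,550,320),2.28);z=W[...,2];v,u=np.mgrid[:480,:640]
for c in [(245,248),(282,240)]:
  mm=((z>.055)&(z<.085)&(v>212)&(v<275)&(u>222)&(u<345)).astype(np.uint8)
  mm=cv2.morphologyEx(mm,cv2.MORPH_OPEN,np.ones((5,5)))
  n,l=cv2.connectedComponents(mm,connectivity=4);L=l[c[1],c[0]];print(n,"cyl",rect(W,l==L))
E
```

```text
clock: 20.25
position: [0.4944, -0.2632, 0.2773]
eef_rot: [[-0.108, -0.001, -0.994], [0.994, 0.002, -0.108], [0.002, -1.0, 0.001]]
ft_force: [0.1, -1.3, 0.2]
width: 0.0453
clock: 21.05
position: [0.3739, 0.1061, 0.2871]
eef_rot: [[-0.108, 0.0, -0.994], [0.994, 0.002, -0.108], [0.002, -1.0, -0.001]]
ft_force: [1.0, 1.0, 0.8]
width: 0.0453
[0.37392423 0.1060932  0.2871167 ] 0.04529857605296048
3 cyl (array([0.5516, 0.318 ]), array([0.1147, 0.0646]), 4.92, 989)
3 cyl (array([0.5689, 0.2197]), array([0.065 , 0.1148]), 81.71, 974)
```

View pics/t11.png

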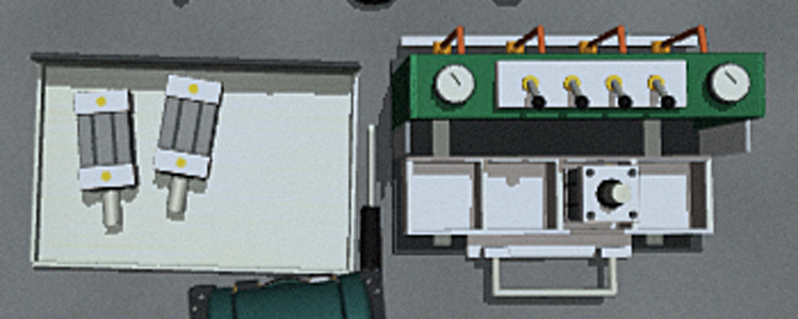

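```bash
python3 - <<'E'
from h import *
go([.425,.2396,.12],yawR(-8.3,40))
tip(-8.3,.6258,.636,range(5,45,5),0);tip(-8.3,.6258,.636,range(45,85,5),40);tip(-8.3,.6258,.636,range(82,94,2),80)
E
```

```text
pos [0.37   0.1118 0.2881] turn [-39.8  14.3   5.7] shift [11.91 16.9  -6.97]
5 turn [ 2.2  0.  -0. ] shift [ 0.   -0.73 -0.98]
10 turn [4.4 0.  0. ] shift [ 0.   -1.44 -1.93]
15 turn [6.7 0.  0. ] shift [-0.   -2.33 -2.6 ]
20 turn [ 8.9 -0.  -0. ] shift [-0.   -3.12 -3.32]
25 turn [11.1  0.  -0. ] shift [-0.   -3.8  -4.08]
30 turn [13.3  0.   0. ] shift [-0.   -4.35 -4.89]
35 turn [15.6  0.   0. ] shift [-0.   -4.78 -5.72]
40 turn [17.8  0.   0. ] shift [-0.   -5.09 -6.59]
45 turn [2.2 0.  0. ] shift [ 0.   -0.44 -0.79]
50 turn [ 4.4 -0.   0. ] shift [ 0.   -0.75 -1.63]
55 turn [ 6.7 -0.   0. ] shift [-0.   -0.94 -2.52]
60 turn [8.9 0.  0. ] shift [ 0.   -1.01 -3.44]
65 turn [11.1 -0.   0. ] shift [ 0.   -0.96 -4.39]
70 turn [13.3  0.   0. ] shift [ 0.   -0.78 -5.37]
75 turn [15.6 -0.   0. ] shift [-0.   -0.47 -6.36]
80 turn [17.8  0.   0. ] shift [-0.   -0.05 -7.36]
82 turn [0.9 0.  0. ] shift [ 0.    0.07 -0.44]
84 turn [ 1.8 -0.  -0. ] shift [ 0.    0.16 -0.89]
86 turn [ 2.7  0.  -0. ] shift [ 0.    0.26 -1.34]
88 turn [ 3.6 -0.  -0. ] shift [ 0.    0.39 -1.8 ]
90 turn [ 4.4 -0.  -0. ] shift [ 0.    0.53 -2.25]
92 turn [ 4.4 -0.  -0. ] shift [ 0.    0.69 -2.74]
```

```bash
python3 -m pendant '[[[-6,2,1],[3,1,-1],5],[[-12,4.3,1.7],[6,3,-2],5],[[-18,6.5,2.6],[9,5,-3],5],[[-24,8.6,3.4],[11.9,7.5,-5],5],[[-30,10.8,4.3],[11.9,10,-7],5],[[-36,13,5],[11.9,13,-7],5],[[-39.8,14.3,5.7],[11.9,15,-7],5],[[-39.8,14.3,5.7],[11.9,16.9,-7],5]]'; python3 - <<'E'
from h import *
d,f,W=cloud("wrist");save(f,"w12.png")
go([.4963,.2303,.0221],yawR(-8.3,40));print(sensors.get_obs()["joints"])
E
```

```text
clock: 21.9
position: [0.429, 0.2302, 0.1146]
eef_rot: [[0.151, 0.633, -0.759], [0.988, -0.104, 0.11], [-0.01, -0.767, -0.642]]
ft_force: [-0.2, 0.1, -1.1]
width: 0.05
pos [0.428  0.229  0.1115] turn [-0.3  0.1 -0.9] shift [ 1.28 11.17  0.52]
[ 0.74126085 -0.3088216   2.08160119 -0.64087671  1.00237701 -0.42868017]
```

View pics/w12.png

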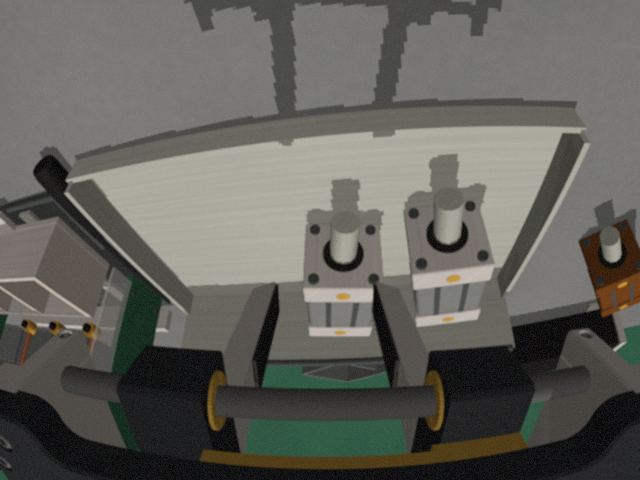

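```bash
python3 -m pendant '[[[0,0,0],[0.7,1,0.3],5],[[0,0,-0.5],[1.3,2.5,0.5],5],[[0,0,-0.9],[1.3,4.5,0.5],5],[[0,0,-0.9],[1.3,6.5,0.5],5],[[0,0,-0.9],[1.3,8.5,0.5],5],[[0,0,-0.9],[1.3,10,0.5],5],[[0,0,-0.9],[1.3,10.8,0.5],5],[[0,0,-0.9],[1.3,11.1,0.5],5]]'; python3 - <<'E'
from h import *
d,f,W=cloud("wrist");save(f,"w13.png")
go([.4963,.2303,.0221],yawR(-8.3,40))
E
```

```text
clock: 22.75
position: [0.5009, 0.232, 0.03]
eef_rot: [[0.145, 0.637, -0.757], [0.989, -0.089, 0.115], [0.006, -0.766, -0.643]]
ft_force: [-1.0, 0.6, 0.0]
width: 0.05
pos [0.5007 0.2321 0.0299] turn [ 0.  -0.2  0.2] shift [-0.25  0.33  0.82]
```

View pics/w13.png

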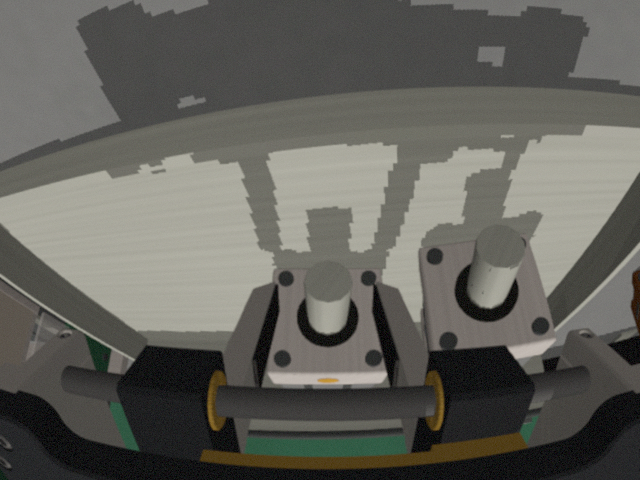

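```bash
python3 -m pendant '[[[0,0,0],[-0.25,0,0.4],4.5],[[0,0,0],[-0.25,0.3,0.8],4.5],[[0,0,0],[-0.25,0.3,0.8],1.5],[[0,0,0],[-0.25,0.3,0.8],1.5],[[0,0,0],[-0.25,0.3,0.8],1.5],[[0,0,0],[-0.25,0.3,0.8],1.5],[[0,0,0],[-0.25,0.3,0.8],1.5],[[0,0,0],[-0.25,0.3,0.8],1.5]]' 15; python3 - <<'E'
from h import *
go([.4963,.2303,.0221],yawR(-8.3,40))
d,f,W=cloud("top");save(f,"t13.png",(200,180,400,330),4)
E
```

```text
clock: 23.6
position: [0.4956, 0.2311, 0.0226]
eef_rot: [[0.143, 0.638, -0.757], [0.99, -0.087, 0.114], [0.007, -0.765, -0.644]]
ft_force: [-2.4, 2.1, 1.6]
width: 0.0215
pos [0.4956 0.2311 0.0226] turn [ 0.1 -0.2  0.3] shift [-0.07  0.09 -0.03]
```

View pics/t13.png

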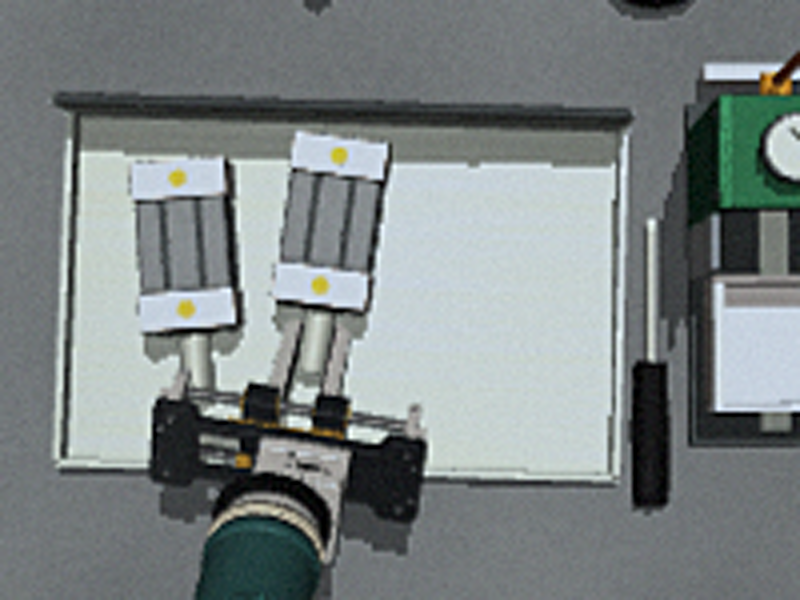

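```bash
python3 -m pendant '[[[2.2,0,0],[0,-0.75,-1.0],1.5],[[4.4,0,0],[0,-1.45,-1.9],1.5],[[6.7,0,0],[0,-2.3,-2.6],1.5],[[8.9,0,0],[0,-3.1,-3.3],1.5],[[11.1,0,0],[0,-3.8,-4.1],1.5],[[13.3,0,0],[0,-4.35,-4.9],1.5],[[15.6,0,0],[0,-4.8,-5.7],1.5],[[17.8,0,0],[0,-5.1,-6.6],1.5]]';  python3 -m pendant '[[[2.2,0,0],[0,-0.45,-0.8],1.5],[[4.4,0,0],[0,-0.75,-1.6],1.5],[[6.7,0,0],[0,-0.9,-2.5],1.5],[[8.9,0,0],[0,-0.9,-3.4],1.5],[[11.1,0,0],[0,-0.9,-4.4],1.5],[[13.3,0,0],[0,-0.7,-5.4],1.5],[[15.6,0,0],[0,-0.4,-6.4],1.5],[[17.8,0,0],[0,0,-7.4],1.5]]'; python3 - <<'E'
from h import *
d,f,W=cloud("scene");save(f,"s14.png",(240,200,460,380),3.5)
E
```

```text
clock: 24.45
position: [0.5114, 0.2264, 0.1019]
eef_rot: [[0.145, 0.369, -0.918], [0.989, -0.051, 0.136], [0.003, -0.928, -0.373]]
ft_force: [0.9, -0.3, -4.2]
width: 0.022
clock: 25.25
position: [0.5801, 0.2168, 0.1331]
eef_rot: [[0.145, 0.074, -0.987], [0.989, -0.006, 0.145], [0.005, -0.997, -0.074]]
ft_force: [-2.5, -1.4, 5.3]
width: 0.0217
```

View pics/s14.png

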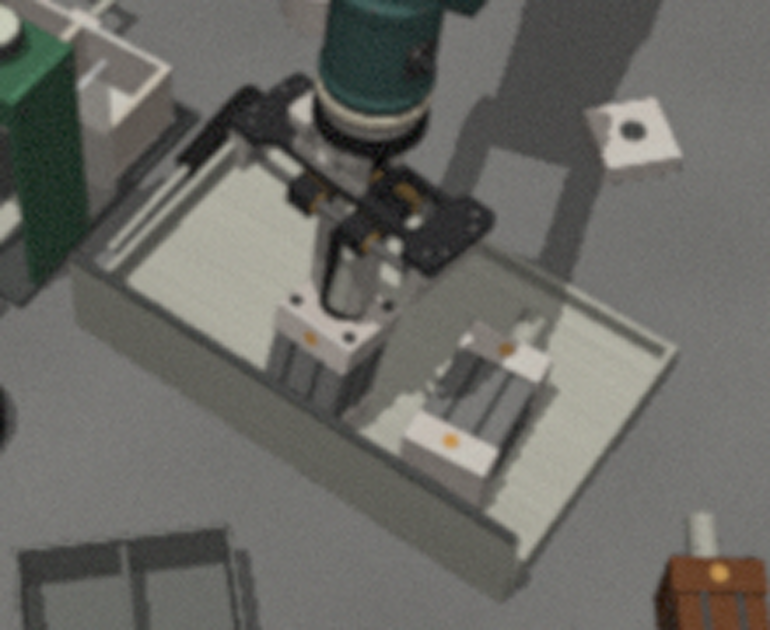

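```bash
python3 -m pendant '[[[0.9,0,0],[0,0.1,-0.5],1.5],[[1.8,0,0],[0,0.2,-1],1.5],[[2.7,0,0],[0,0.3,-1.5],1.5],[[3.6,0,0],[0,0.4,-2],1.5],[[4.4,0,0],[0,0.5,-2.3],1.5],[[4.4,0,0],[0,0.5,-2.3],1.5],[[4.4,0,0],[0,0.5,-2.3],3],[[4.4,0,0],[0,0.5,-2.3],3.5]]'; python3 -m pendant '[[[0,0,0],[0,0,0],3.5],[[0,0,0],[0,0,0],3.5],[[0,0,0],[0,0,0],3.5],[[0,0,0],[0,0,0],3.5],[[0,0,0],[0,0,0],3.5],[[0,0,0],[0,0,0],3.5],[[0,0,0],[0,0,0],3.5],[[0,0,0],[0,0,0],3.5]]';python3 - <<'E'
from h import *
d,f,W=cloud("wrist");z=W[...,2];p=sensors.get_obs()["position"]
m=(abs(W[...,0]-p[0])<.03)&(abs(W[...,1]-p[1])<.012)&(z>.150)&(z<.175);print(m.sum(),np.nanmedian(W[m],0),np.nanpercentile(W[m],[3,97],axis=0))
m=(abs(W[...,0]-p[0])<.05)&(abs(W[...,1]-p[1])<.05)&(abs(z-.119)<.006);print(rect(W,m),np.nanmedian(z[m]))
E
```

```text
clock: 26.1
position: [0.6036, 0.2136, 0.128]
eef_rot: [[0.145, 0.0, -0.989], [0.989, 0.005, 0.145], [0.005, -1.0, 0.001]]
ft_force: [0.6, 0.1, 0.2]
width: 0.0334
clock: 26.9
position: [0.6039, 0.2142, 0.1287]
eef_rot: [[0.144, 0.002, -0.99], [0.99, 0.006, 0.144], [0.006, -1.0, -0.001]]
ft_force: [0.0, 0.8, -0.5]
width: 0.0354
2058 [0.60513719 0.21533083 0.16390874] [[0.59810266 0.20575244 0.15136805]
 [0.61718115 0.22456862 0.16519515]]
(array([0.6084, 0.2151]), array([0.0653, 0.0655]), 89.84, 6947) 0.11943011014399912
```

```bash
python3 -m pendant '[[[0,0,0],[0,0,-0.4],3.5],[[0,0,0],[0,0,-0.4],1.5],[[0,0,0],[0,0,-0.4],1.5],[[0,0,0],[0,0,-0.4],1.5],[[0,0,0],[0,0,-0.4],1.5],[[0,0,0],[0,-1.5,-0.4],1.5],[[0,0,0],[0,-4,-0.4],1.5],[[0,0,0],[0,-8,-0.4],1.5]]' 50; python3 -m pendant '[[[0,0,0],[0,-2,0],1.5],[[0,0,0],[0,-4,1],1.5],[[0,0,0],[0,-4.5,3],1.5],[[0,0,0],[0,-4.5,5],1.5],[[0,0,0],[0,-4.5,7],1.5],[[0,0,0],[0,-4.5,9],1.5],[[0,0,0],[0,-4.5,11],1.5],[[0,-1,0],[0,-4.5,11.5],1.5]]'; python3 - <<'E'
from h import *
go([.4925,-.174,.25],yawR(-7))
d,f,W=cloud("wrist");z=W[...,2];p=sensors.get_obs()["position"]
m=(abs(W[...,0]-p[0])<.05)&(abs(W[...,1]-p[1])<.05)&(abs(z-p[2]+.009)<.006);print(rect(W,m),np.nanmedian(z[m]))
E
```

```text
clock: 27.75
position: [0.6052, 0.2122, 0.2049]
eef_rot: [[0.144, -0.009, -0.989], [0.99, 0.003, 0.144], [0.001, -1.0, 0.009]]
ft_force: [-0.2, 0.7, -5.0]
width: 0.0212
clock: 28.55
position: [0.4917, 0.2295, 0.2537]
eef_rot: [[0.125, -0.001, -0.992], [0.992, 0.005, 0.125], [0.005, -1.0, 0.001]]
ft_force: [1.2, -0.4, -5.9]
width: 0.0212
pos [0.4917 0.2295 0.2537] turn [-0.1 -0.2  0.3] shift [-40.02   0.16  -5.12]
(array([0.4918, 0.2298]), array([0.0653, 0.0654]), 0.82, 6565) 0.2446318071585017
```

```bash
python3 -m pendant '[[[0,0,0],[-3,0,-0.4],1.5],[[0,0,0],[-7.5,0,-1],1.5],[[0,0,0],[-12,0,-1.5],1.5],[[0,0,0],[-17,0,-2.2],1.5],[[0,0,0],[-22,0,-2.8],1.5],[[0,0,0],[-27,0,-3.5],1.5],[[0,0,0],[-31.5,0,-4],1.5],[[0,0,0],[-35,0,-4.5],1.5]]'; python3 -m pendant '[[[0,0,0],[-3,0,-0.3],1.5],[[0,0,0],[-5,0,-0.6],1.5],[[0,0,0],[-5,0,-0.6],1.5],[[0,0,0],[-5,0,-0.6],1.5],[[0,0,0],[-5,0,-0.6],1.5],[[0,0,0],[-5,0,-0.6],1.5],[[0,0,0],[-5,0,-0.6],1.5],[[0,0,0],[-5,0,-0.6],1.5]]';python3 - <<'E'
from h import *
go([.4925,-.174,.146],yawR(-7))
d,f,W=cloud("wrist");z=W[...,2];p=sensors.get_obs()["position"];save(f,"w15.png")
m=(abs(W[...,0]-p[0])<.05)&(abs(W[...,1]-p[1])<.05)&(abs(z-p[2]+.009)<.006);print(rect(W,m),np.nanmedian(z[m]))
E
```

```text
clock: 29.4
position: [0.4939, -0.1272, 0.2513]
eef_rot: [[0.13, 0.001, -0.992], [0.992, 0.004, 0.13], [0.004, -1.0, -0.0]]
ft_force: [-0.2, 0.2, -4.3]
width: 0.0216
clock: 30.2
position: [0.4938, -0.1732, 0.2514]
eef_rot: [[0.126, 0.002, -0.992], [0.992, 0.006, 0.126], [0.006, -1.0, -0.001]]
ft_force: [-0.4, -0.8, -4.8]
width: 0.0219
pos [ 0.4938 -0.1732  0.2514] turn [ 0.1 -0.2  0.3] shift [-0.16 10.54  0.13]
(array([ 0.4939, -0.1729]), array([0.0652, 0.0654]), 0.52, 6579) 0.2423607060008596
```

View pics/w15.png

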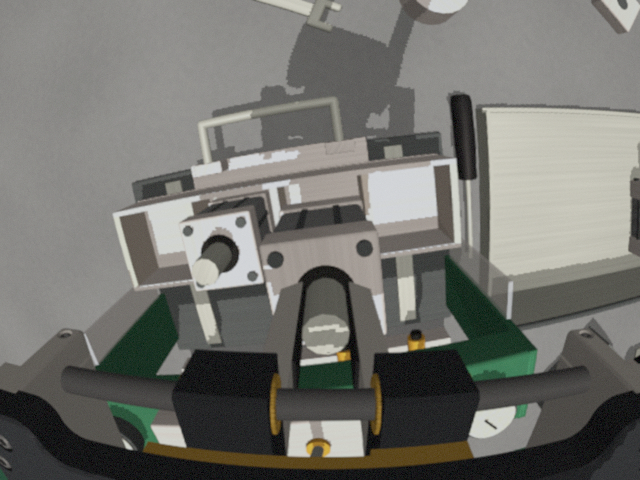

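```bash
python3 -m pendant '[[[0,0,0],[-0.1,0,0.1],1.5],[[0,0,0],[-0.1,2,0.15],1.5],[[0,0,0],[-0.1,4,0.15],1.5],[[0,0,0],[-0.1,6,0.15],1.5],[[0,0,0],[-0.1,7.5,0.15],1.5],[[0,0,0],[-0.1,8.7,0.15],1.5],[[0,0,0],[-0.1,9.5,0.15],1.5],[[0,0,0],[-0.1,9.9,0.15],1.5]]'; python3 -m pendant '[[[0,0,0],[0,0.2,0],1.5],[[0,0,0],[0,0.4,0],1.5],[[0,0,0],[0,0.5,0],1.5],[[0,0,0],[0,0.55,0],1.5],[[0,0,0],[0,0.55,0],1.5],[[0,0,0],[0,0.55,0],1.5],[[0,0,0],[0,0.55,0],1.5],[[0,0,0],[0,0.55,0],1.5]]'
```

```text
clock: 31.05
position: [0.4921, -0.174, 0.1516]
eef_rot: [[0.127, 0.001, -0.992], [0.992, 0.006, 0.127], [0.006, -1.0, -0.0]]
ft_force: [-0.2, -0.6, -5.2]
width: 0.0211
clock: 31.85
position: [0.4923, -0.174, 0.1468]
eef_rot: [[0.127, 0.002, -0.992], [0.992, 0.006, 0.127], [0.006, -1.0, -0.001]]
ft_force: [0.2, -0.2, -6.1]
width: 0.0218
```

```bash
python3 -m pendant '[[[0,0,0],[0,0.1,0],1.5],[[0,0,0],[0,0.2,0],1.5],[[0,0,0],[0,0.2,0],2.5],[[0,0,0],[0,0.2,0],4.5],[[0,0,0],[0,0.2,0],4.5],[[0,0,0],[0,-2,0],4.5],[[0,0,0],[0,-6,0],4.5],[[0,0,0],[0,-11,0],4.5]]' 15; python3 -m pendant '[[[0,0,0],[4,-3,0],4.5],[[0,0,0],[9,-3,0.5],4.5],[[0,0,0],[14,-3,1],4.5],[[0,0,0],[19,-3,2],4.5],[[0,0,0],[24,-3,3],4.5],[[0,0,0],[29,-3,4.5],4.5],[[0,0,0],[34,-3,6],4.5],[[0,0,0],[38,-3,8],4.5]]';python3 - <<'E'
from h import *
d,f,W=cloud("top");save(f,"t16.png",(200,180,550,320),2.28);z=W[...,2];v,u=np.mgrid[:480,:640]
for c in [(245,248)]:
  mm=((z>.055)&(z<.085)&(v>212)&(v<275)&(u>222)&(u<345)).astype(np.uint8)
  mm=cv2.morphologyEx(mm,cv2.MORPH_OPEN,np.ones((5,5)))
  n,l=cv2.connectedComponents(mm,connectivity=4);L=l[c[1],c[0]];print(n,"cyl",rect(W,l==L))
E
```

```text
clock: 32.65
position: [0.491, -0.1742, 0.2556]
eef_rot: [[0.127, -0.003, -0.992], [0.992, 0.008, 0.127], [0.007, -1.0, 0.004]]
ft_force: [1.1, -0.0, -0.3]
width: 0.045
clock: 33.45
position: [0.4612, 0.2129, 0.2887]
eef_rot: [[0.127, 0.002, -0.992], [0.992, 0.006, 0.127], [0.006, -1.0, -0.001]]
ft_force: [0.4, 0.0, 0.8]
width: 0.0453
2 cyl (array([0.5601, 0.3193]), array([0.0982, 0.0635]), 4.18, 795)
```

View pics/t16.png

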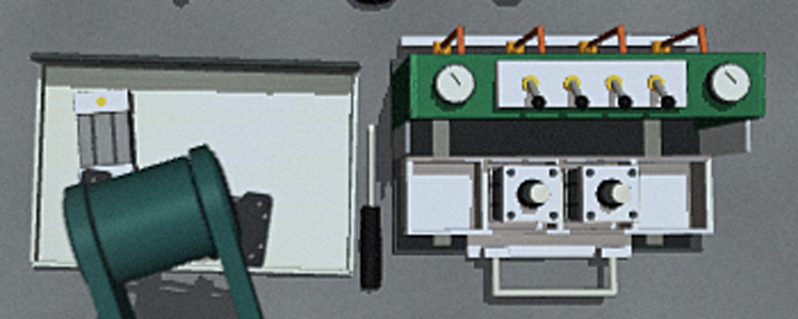

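```bash
python3 - <<'E'
from h import *
go([.412,.3065,.12],yawR(4.7,40))
tip(4.7,.6089,.639,range(5,45,5),0)
E
```

```text
pos [0.4579 0.2199 0.289 ] turn [-39.9 -11.2  -3.3] shift [ 7.86 17.    5.54]
5 turn [2.2 0.  0. ] shift [-0.   -0.73 -0.98]
10 turn [4.4 0.  0. ] shift [-0.   -1.37 -2.02]
15 turn [ 6.7 -0.   0. ] shift [-0.   -1.91 -3.11]
20 turn [8.9 0.  0. ] shift [-0.   -2.35 -4.24]
25 turn [11.1  0.  -0. ] shift [-0.   -2.69 -5.41]
30 turn [13.3  0.  -0. ] shift [-0.   -3.07 -6.41]
35 turn [15.6  0.   0. ] shift [-0.   -3.5  -7.25]
40 turn [17.8 -0.   0. ] shift [-0.   -3.81 -8.11]
```

```bash
python3 -m pendant '[[[-6,-2,-0.5],[3,0,2],5],[[-12,-3.5,-1],[5,2,4],5],[[-18,-5,-1.5],[7,4,5.5],5],[[-24,-7,-2],[7.9,6.5,5.5],5],[[-30,-8.5,-2.5],[7.9,9,5.5],5],[[-36,-10,-3],[7.9,12,5.5],5],[[-39.9,-11.2,-3.3],[7.9,15,5.5],5],[[-39.9,-11.2,-3.3],[7.9,17,5.5],5]]'; python3 - <<'E'
from h import *
d,f,W=cloud("wrist");save(f,"w17.png");z=W[...,2]
go([.4785,.312,.0221],yawR(4.7,40));print(sensors.get_obs()["joints"])
E
```

```text
clock: 34.3
position: [0.4136, 0.2952, 0.1138]
eef_rot: [[-0.075, 0.639, -0.765], [0.997, 0.039, -0.065], [-0.012, -0.768, -0.64]]
ft_force: [0.5, -0.4, 0.1]
width: 0.0501
pos [0.4131 0.2943 0.1112] turn [-0.4  0.1 -0.9] shift [ 1.41 11.09  0.54]
[ 0.80974533 -0.30304436  2.07740865 -0.58286211  0.91369185 -0.58368749]
```

View pics/w17.png

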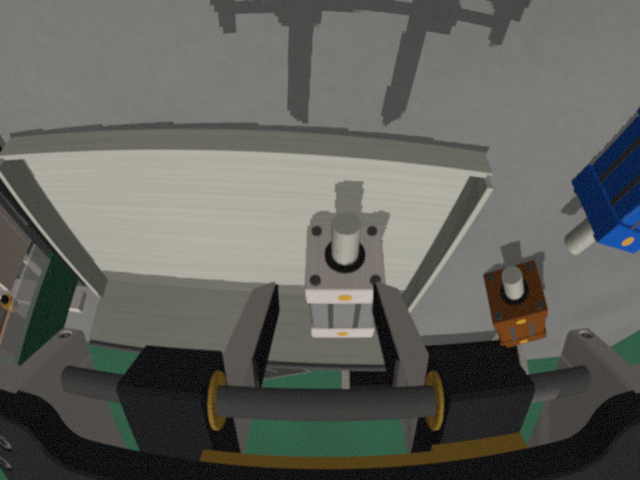

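```bash
python3 -m pendant '[[[0,0,0],[0.7,1,0.5],5],[[0,0,-0.5],[1.2,2.5,1],5],[[0,0,-0.7],[1.2,4.5,1.3],5],[[0,0,-0.7],[1.2,6.5,1.3],5],[[0,0,-0.7],[1.2,8.5,1.3],5],[[0,0,-0.7],[1.2,10,1.3],5],[[0,0,-0.7],[1.2,11,1.3],5],[[0,0,-0.7],[1.2,11.4,1.3],5]]'; python3 - <<'E'
from h import *
d,f,W=cloud("wrist");save(f,"w18.png")
go([.4785,.312,.0221],yawR(4.7,40))
E
```

```text
clock: 35.15
position: [0.4805, 0.3129, 0.0237]
eef_rot: [[-0.079, 0.642, -0.763], [0.997, 0.052, -0.059], [0.002, -0.765, -0.644]]
ft_force: [0.3, 0.5, 0.5]
width: 0.0498
pos [0.4804 0.3129 0.0235] turn [ 0.1 -0.2 -0. ] shift [-0.07 -0.01  0.24]
```

View pics/w18.png

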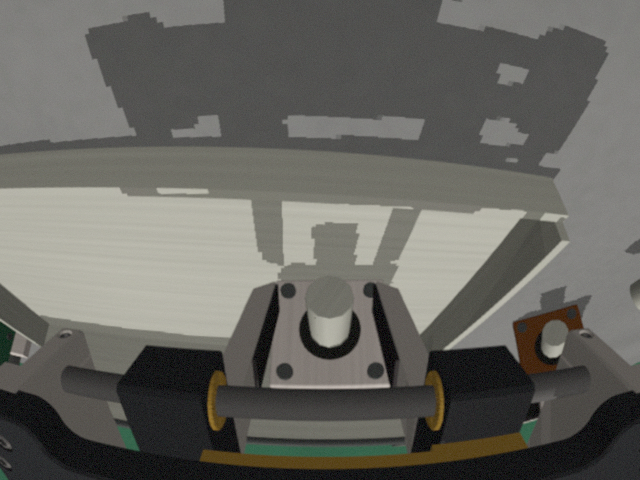

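Rod at (330,300), centred between the fingers (250/400). Close and tip.

```bash
python3 -m pendant '[[[0,0,0],[0,0,0.2],4],[[0,0,0],[0,0,0.2],1.5],[[0,0,0],[0,0,0.2],1.5],[[0,0,0],[0,0,0.2],1.5],[[0,0,0],[0,0,0.2],1.5],[[0,0,0],[0,0,0.2],1.5],[[0,0,0],[0,0,0.2],1.5],[[0,0,0],[0,0,0.2],1.5]]' 15; python3 -m pendant '[[[2.2,0,0],[0,-0.75,-1.0],1.5],[[4.4,0,0],[0,-1.4,-2.0],1.5],[[6.7,0,0],[0,-1.9,-3.1],1.5],[[8.9,0,0],[0,-2.35,-4.2],1.5],[[11.1,0,0],[0,-2.7,-5.4],1.5],[[13.3,0,0],[0,-3.0,-6.4],1.5],[[15.6,0,0],[0,-3.5,-7.2],1.5],[[17.8,0,0],[0,-3.8,-8.1],1.5]]';  python3 -m pendant '[[[2.2,0,0],[0,-0.45,-0.8],1.5],[[4.4,0,0],[0,-0.75,-1.6],1.5],[[6.7,0,0],[0,-0.9,-2.5],1.5],[[8.9,0,0],[0,-0.9,-3.4],1.5],[[11.1,0,0],[0,-0.9,-4.4],1.5],[[13.3,0,0],[0,-0.7,-5.4],1.5],[[15.6,0,0],[0,-0.4,-6.4],1.5],[[17.8,0,0],[0,0,-7.4],1.5]]'; python3 - <<'E'
from h import *
d,f,W=cloud("scene");save(f,"s19.png",(240,200,460,380),3.5)
E
```

```text
clock: 36.0
position: [0.478, 0.3135, 0.023]
eef_rot: [[-0.081, 0.642, -0.762], [0.997, 0.055, -0.059], [0.003, -0.765, -0.644]]
ft_force: [-6.1, 1.0, 4.7]
width: 0.0217
clock: 36.8
position: [0.5138, 0.3143, 0.1008]
eef_rot: [[-0.079, 0.371, -0.925], [0.997, 0.029, -0.073], [-0.0, -0.928, -0.372]]
ft_force: [1.3, -0.7, -5.7]
width: 0.0218
clock: 37.6
position: [0.5828, 0.3214, 0.1329]
eef_rot: [[-0.08, 0.074, -0.994], [0.997, 0.009, -0.079], [0.003, -0.997, -0.074]]
ft_force: [-3.5, 0.5, 5.7]
width: 0.0218
```

View pics/s19.png

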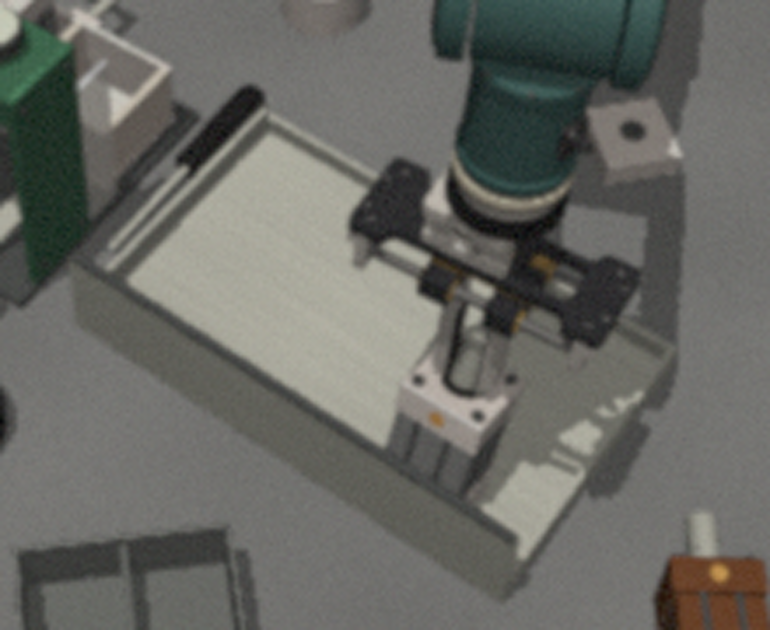

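```bash
python3 -m pendant '[[[0.9,0,0],[0,0.1,-0.5],1.5],[[1.8,0,0],[0,0.2,-1],1.5],[[2.7,0,0],[0,0.3,-1.5],1.5],[[3.6,0,0],[0,0.4,-2],1.5],[[4.4,0,0],[0,0.5,-2.3],1.5],[[4.4,0,0],[0,0.5,-2.4],1.5],[[4.4,0,0],[0,0.5,-2.4],3],[[4.4,0,0],[0,0.5,-2.4],3.5]]'; python3 -m pendant '[[[0,0,0],[0,0,0],3.5],[[0,0,0],[0,0,0],3.5],[[0,0,0],[0,0,0],3.5],[[0,0,0],[0,0,0],3.5],[[0,0,0],[0,0,0],3.5],[[0,0,0],[0,0,0],3.5],[[0,0,0],[0,0,0],3.5],[[0,0,0],[0,0,0],3.5]]';python3 - <<'E'
from h import *
d,f,W=cloud("wrist");z=W[...,2];p=sensors.get_obs()["position"];print(sensors.get_obs()["joints"])
m=(abs(W[...,0]-p[0])<.03)&(abs(W[...,1]-p[1])<.012)&(z>.150)&(z<.175);print(m.sum(),np.nanmedian(W[m],0))
m=(abs(W[...,0]-p[0])<.05)&(abs(W[...,1]-p[1])<.05)&(abs(z-.119)<.006);print(rect(W,m),np.nanmedian(z[m]))
E
```

```text
clock: 38.45
position: [0.6078, 0.3227, 0.1278]
eef_rot: [[-0.079, -0.0, -0.997], [0.997, 0.002, -0.079], [0.002, -1.0, -0.0]]
ft_force: [-0.1, 0.4, 0.3]
width: 0.0333
clock: 39.25
position: [0.6079, 0.3231, 0.1285]
eef_rot: [[-0.08, 0.001, -0.997], [0.997, 0.002, -0.08], [0.002, -1.0, -0.001]]
ft_force: [0.5, 0.3, 0.1]
width: 0.0351
[ 0.40519914  0.41841823  1.11849475  0.00186408  1.60266825 -1.24545695]
2081 [0.60659963 0.3214958  0.16389549]
(array([0.6101, 0.3215]), array([0.0654, 0.0656]), 89.26, 7177) 0.11942157196719955
```

```bash
python3 -m pendant '[[[0,0,0],[0,0,-0.2],3.5],[[0,0,0],[0,0,-0.2],1.5],[[0,0,0],[0,0,-0.2],1.5],[[0,0,0],[0,0,-0.2],1.5],[[0,0,0],[0,0,-0.2],1.5],[[0,0,0],[0,-1.5,-0.2],1.5],[[0,0,0],[0,-4,-0.2],1.5],[[0,0,0],[0,-8,-0.2],1.5]]' 50; python3 -m pendant '[[[0,0,0],[0,-2,0],1.5],[[0,0,0],[0,-4,1],1.5],[[0,0,0],[0,-4.5,3],1.5],[[0,0,0],[0,-4.5,5],1.5],[[0,0,0],[0,-4.5,7],1.5],[[0,0,0],[0,-4.5,9],1.5],[[0,-1,0],[0,-4.5,11],1.5],[[0,-1.7,0],[0,-4.5,11.5],1.5]]'; python3 - <<'E'
from h import *
go([.4905,-.086,.25],yawR(6.3))
d,f,W=cloud("wrist");z=W[...,2];p=sensors.get_obs()["position"]
m=(abs(W[...,0]-p[0])<.05)&(abs(W[...,1]-p[1])<.05)&(abs(z-p[2]+.009)<.006);print(rect(W,m),np.nanmedian(z[m]))
E
```

```text
clock: 40.1
position: [0.6072, 0.3224, 0.2034]
eef_rot: [[-0.08, -0.01, -0.997], [0.997, -0.001, -0.08], [-0.001, -1.0, 0.01]]
ft_force: [0.8, 0.1, -7.2]
width: 0.021
clock: 40.9
position: [0.4925, 0.314, 0.2529]
eef_rot: [[-0.112, -0.003, -0.994], [0.994, 0.002, -0.112], [0.002, -1.0, 0.002]]
ft_force: [-0.0, 0.7, -6.9]
width: 0.0211
pos [0.4925 0.314  0.2529] turn [-0.1  0.1  0.1] shift [-39.72   0.2    4.66]
(array([0.4919, 0.3144]), array([0.0648, 0.0654]), 0.61, 6598) 0.2439447589049591
```

```bash
python3 -m pendant '[[[0,0,0],[-3,0,0.4],1.5],[[0,0,0],[-7.5,0,0.9],1.5],[[0,0,0],[-12,0,1.4],1.5],[[0,0,0],[-17,0,2],1.5],[[0,0,0],[-22,0,2.6],1.5],[[0,0,0],[-27,0,3.2],1.5],[[0,0,0],[-31.5,0,3.7],1.5],[[0,0,0],[-35,0,4.1],1.5]]'; python3 -m pendant '[[[0,0,0],[-3,0,0.3],1.5],[[0,0,0],[-4.7,0,0.5],1.5],[[0,0,0],[-4.7,0,0.5],1.5],[[0,0,0],[-4.7,0,0.5],1.5],[[0,0,0],[-4.7,0,0.5],1.5],[[0,0,0],[-4.7,0,0.5],1.5],[[0,0,0],[-4.7,0,0.5],1.5],[[0,0,0],[-4.7,0,0.5],1.5]]';python3 - <<'E'
from h import *
go([.4905,-.086,.146],yawR(6.3))
d,f,W=cloud("wrist");z=W[...,2];p=sensors.get_obs()["position"];save(f,"w20.png")
m=(abs(W[...,0]-p[0])<.05)&(abs(W[...,1]-p[1])<.05)&(abs(z-p[2]+.009)<.006);print(rect(W,m),np.nanmedian(z[m]))
E
```

```text
clock: 41.75
position: [0.4929, -0.042, 0.2522]
eef_rot: [[-0.107, 0.001, -0.994], [0.994, 0.001, -0.107], [0.001, -1.0, -0.001]]
ft_force: [0.3, 0.6, -6.9]
width: 0.0211
clock: 42.55
position: [0.4929, -0.0853, 0.2524]
eef_rot: [[-0.11, 0.001, -0.994], [0.994, 0.003, -0.11], [0.002, -1.0, -0.001]]
ft_force: [0.2, 0.6, -7.3]
width: 0.0212
pos [ 0.4929 -0.0853  0.2524] turn [0.1 0.  0.1] shift [-0.07 10.64  0.26]
(array([ 0.4926, -0.0847]), array([0.0648, 0.0653]), 1.22, 6544) 0.2433273940248462
```

View pics/w20.png

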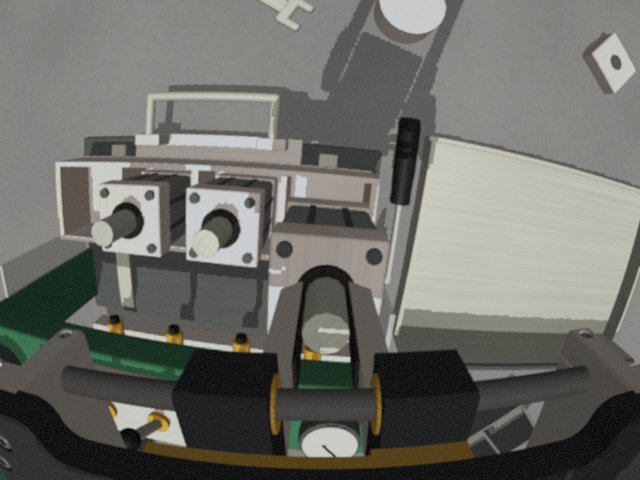

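```bash
python3 -m pendant '[[[0,0,0],[-0.1,0,0.2],1.5],[[0,0,0],[-0.1,2,0.25],1.5],[[0,0,0],[-0.1,4,0.25],1.5],[[0,0,0],[-0.1,6,0.25],1.5],[[0,0,0],[-0.1,7.5,0.25],1.5],[[0,0,0],[-0.1,8.7,0.25],1.5],[[0,0,0],[-0.1,9.5,0.25],1.5],[[0,0,0],[-0.1,10,0.25],1.5]]'; python3 -m pendant '[[[0,0,0],[0,0.2,0],1.5],[[0,0,0],[0,0.4,0],1.5],[[0,0,0],[0,0.6,0],1.5],[[0,0,0],[0,0.7,0],1.5],[[0,0,0],[0,0.7,0],1.5],[[0,0,0],[0,0.7,0],1.5],[[0,0,0],[0,0.7,0],1.5],[[0,0,0],[0,0.7,0],1.5]]'
```

```text
clock: 43.4
position: [0.4905, -0.0869, 0.1519]
eef_rot: [[-0.109, 0.001, -0.994], [0.994, 0.003, -0.109], [0.002, -1.0, -0.001]]
ft_force: [-0.4, -0.0, -6.2]
width: 0.021
clock: 44.2
position: [0.4912, -0.087, 0.1464]
eef_rot: [[-0.109, 0.003, -0.994], [0.994, 0.002, -0.109], [0.002, -1.0, -0.003]]
ft_force: [0.5, 1.3, -0.2]
width: 0.0212
```

```bash
python3 -m pendant '[[[0,0,0],[0,0,0],2.5],[[0,0,0],[0,0,0],4],[[0,0,0],[0,0,0],4.5],[[0,0,0],[0,0,0],4.5],[[0,0,0],[0,-1,0],4.5],[[0,0,0],[0,-4,0],4.5],[[0,0,0],[0,-8,0],4.5],[[0,0,0],[0,-11,0],4.5]]' 15; python3 -m pendant '[[[0,0,0],[0,-1,3],2],[[0,0,0],[0,-1,6],1],[[0,0,0],[0,-1,9],0],[[0,0,0],[0,-1,12],0],[[0,0,0],[0,-1,15],0],[[0,0,0],[0,-1,15],0],[[0,0,0],[0,-1,15],0],[[0,0,0],[0,-1,15],0]]'; python3 - <<'E'
from h import *
d,f,W=cloud("top");save(f,"t21.png",(200,180,550,320),2.28);z=W[...,2]
m=(z>.036)&(z<.06)&(W[...,0]>.36)&(W[...,0]<.40)&(abs(W[...,1]+.22)<.055);print("handle",rect(W,m))
go([.345,-.222,.15],yawR(1))
E
```

```text
clock: 45.0
position: [0.4908, -0.0873, 0.2585]
eef_rot: [[-0.109, 0.004, -0.994], [0.994, 0.002, -0.109], [0.001, -1.0, -0.004]]
ft_force: [0.4, -0.5, 0.8]
width: 0.0452
clock: 45.8
position: [0.342, -0.1037, 0.2655]
eef_rot: [[-0.11, 0.002, -0.994], [0.994, 0.002, -0.11], [0.002, -1.0, -0.002]]
ft_force: [-0.2, -0.3, 0.0]
width: 0.0008
handle (array([ 0.3781, -0.2201]), array([0.0062, 0.1074]), 0.87, 121)
pos [ 0.3421 -0.1036  0.2652] turn [0.1 5.3 0.2] shift [-11.83  11.49   1.03]
```

View pics/t21.png

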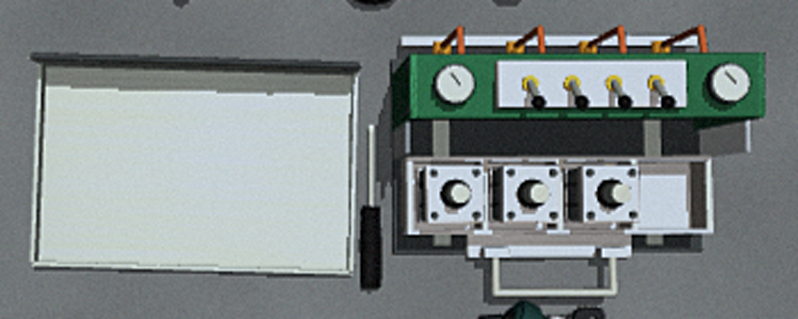

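```bash
python3 -m pendant '[[[0,1,0],[-3,0,1],0],[[0,2,0],[-6,1,1],0],[[0,3,0],[-9,4,1],0],[[0,4,0],[-11.8,7,1],0],[[0,5.3,0],[-11.8,11,1],0],[[0,5.3,0],[-11.8,15,1],0],[[0,5.3,0],[-11.8,19,1],0],[[0,5.3,0],[-11.8,23,1],0]]'; python3 - <<'E'
from h import *
o=sensors.get_obs()
go([.35,-.222,.033],yawR(1))
d,f,W=cloud("wrist");save(f,"w22.png")
E
```

```text
clock: 46.65
position: [0.345, -0.2213, 0.0329]
eef_rot: [[-0.018, 0.001, -1.0], [1.0, 0.003, -0.018], [0.003, -1.0, -0.001]]
ft_force: [-0.0, 0.6, -0.4]
width: 0.0009
pos [ 0.345  -0.2213  0.0329] turn [0.  0.  0.2] shift [-0.07 -0.01 -0.49]
```

View pics/w22.png

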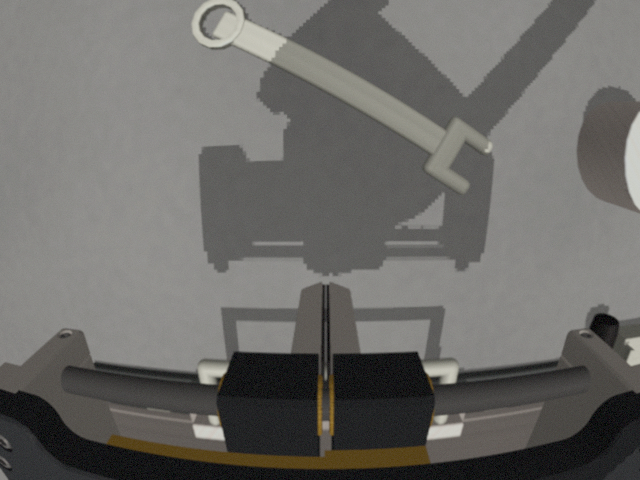

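```bash
python3 -m pendant '[[[0,0,0],[0,0,-1],0],[[0,0,0],[0,0,-1.7],0],[[0,0,0],[0,0,-2.2],0],[[0,0,0],[0,0,-2.8],0],[[0,0,0],[0,0,-3.5],0],[[0,0,0],[0,0,-4.2],0],[[0,0,0],[0,0,-4.9],0],[[0,0,0],[0,0,-5.6],0]]'; python3 -m pendant '[[[0,0,0],[0,0,-0.7],0],[[0,0,0],[0,0,-1.4],0],[[0,0,0],[0,0,-2.1],0],[[0,0,0],[0,0,-2.8],0],[[0,0,0],[0,0,-3.5],0],[[0,0,0],[0,0,-4.2],0],[[0,0,0],[0,0,-4.9],0],[[0,0,0],[0,0,-5.6],0]]'; python3 - <<'E'
from h import *
d,f,W=cloud("scene");save(f,"s23.png",(100,100,340,320),3)
E
```

```text
clock: 47.5
position: [0.4011, -0.2206, 0.0351]
eef_rot: [[-0.017, 0.001, -1.0], [1.0, 0.002, -0.017], [0.002, -1.0, -0.001]]
ft_force: [-4.4, -1.7, 2.9]
width: 0.0001
clock: 48.3
position: [0.4571, -0.2194, 0.0349]
eef_rot: [[-0.017, 0.001, -1.0], [1.0, 0.003, -0.017], [0.003, -1.0, -0.001]]
ft_force: [-3.5, -1.1, 3.5]
width: 0.0005
```

View pics/s23.png

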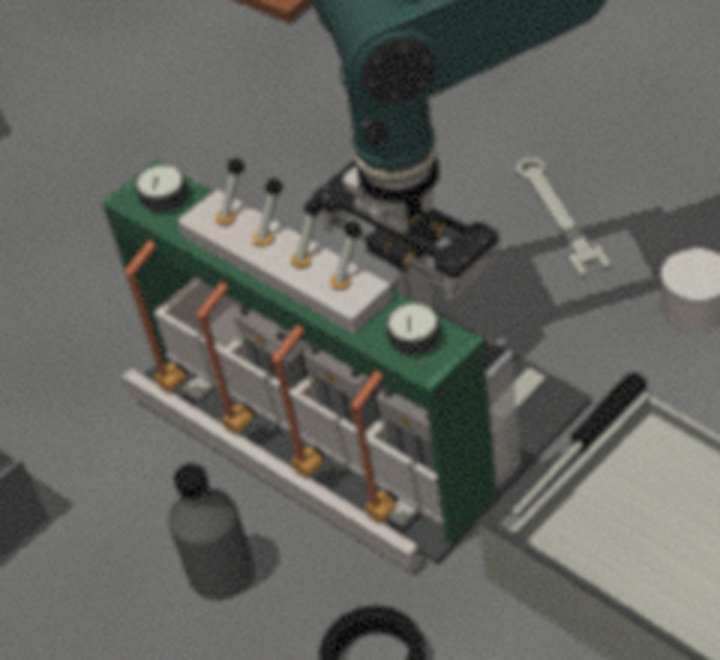

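```bash
python3 -m pendant '[[[0,0,0],[0,0,-0.4],0],[[0,0,0],[0,0,-0.8],0],[[0,0,0],[0,0,-1.1],0],[[0,0,0],[0,0,-1.3],0],[[0,0,0],[0,0,-1.5],0],[[0,0,0],[0,0,-1.7],0],[[0,0,0],[0,0,-1.8],0],[[0,0,0],[0,0,-1.8],0]]'
```

```text
clock: 49.15
position: [0.4737, -0.2189, 0.0348]
eef_rot: [[-0.017, -0.001, -1.0], [1.0, 0.003, -0.017], [0.003, -1.0, 0.001]]
ft_force: [-5.0, 1.3, 1.6]
width: 0.0005
```

```bash
python3 -m pendant '[[[0,0,0],[0,0,-0.15],0],[[0,0,0],[0,0,-0.3],0],[[0,0,0],[0,0,-0.45],0],[[0,0,0],[0,0,-0.55],0],[[0,0,0],[0,0,-0.6],0],[[0,0,0],[0,0,-0.6],0],[[0,0,0],[0,0,-0.6],0],[[0,0,0],[0,0,-0.6],0]]'
```

```text
clock: 49.95
position: [0.4738, -0.2188, 0.0348]
eef_rot: [[-0.017, -0.014, -1.0], [1.0, 0.004, -0.017], [0.004, -1.0, 0.014]]
ft_force: [-20.5, 1.7, 12.4]
width: 0.0004
```

```bash
python3 -m pendant '[[[0,0,0],[0,0,1],0],[[0,0,0],[0,0,2.6],0],[[0,0,0],[0,-3,2.6],0],[[0,0,0],[0,-8,2.6],0],[[0,0,0],[0,-13,2.6],0],[[0,0,0],[2,-18,1.6],0],[[0,0,0],[4,-22,-0.5],0],[[0,0,0],[6.5,-25.7,-3],0]]'; python3 - <<'E'
from h import *
d,f,W=cloud("scene");save(f,"s24.png",(100,100,340,320),3)
d,f,W=cloud("top");save(f,"t24.png",(360,180,560,330),4);z=W[...,2]
m=((z>.282)&(z<.308)&(abs(W[...,0]-.59)<.05)&(abs(W[...,1]+.217)<.11)&(f.max(-1)<90)).astype(np.uint8)
n,l=cv2.connectedComponents(m)
for k in range(1,n):
  if (l==k).sum()>4: print((l==k).sum(),W[l==k].mean(0).round(4))
m=(z>.036)&(z<.06)&(W[...,0]>.46)&(W[...,0]<.51)&(abs(W[...,1]+.22)<.055);print("handle",rect(W,m))
go([.535,-.151,.285],yawR(1))
E
```

```text
clock: 50.75
position: [0.5083, -0.1568, 0.2919]
eef_rot: [[-0.016, 0.008, -1.0], [1.0, 0.0, -0.016], [0.0, -1.0, -0.008]]
ft_force: [1.2, 0.5, 0.6]
width: 0.0001
30 [ 0.5832 -0.1505  0.2995]
17 [ 0.5884 -0.2389  0.2996]
33 [ 0.5863 -0.2823  0.2988]
handle (array([ 0.4848, -0.1761]), array([0.0028, 0.0199]), 1.02, 16)
pos [ 0.5117 -0.1553  0.2954] turn [ 0.9  0.2 -0.1] shift [ 0.38  1.08 -2.32]
```

View pics/s24.png

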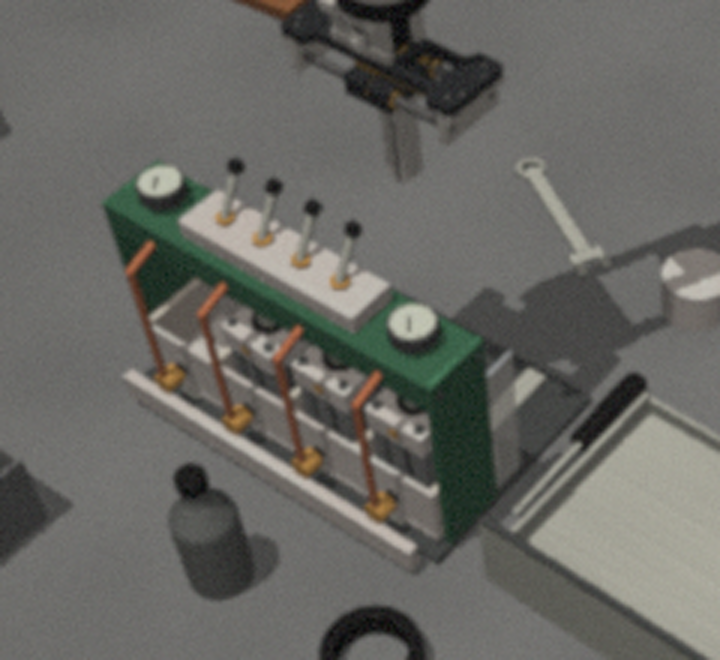

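View pics/t24.png

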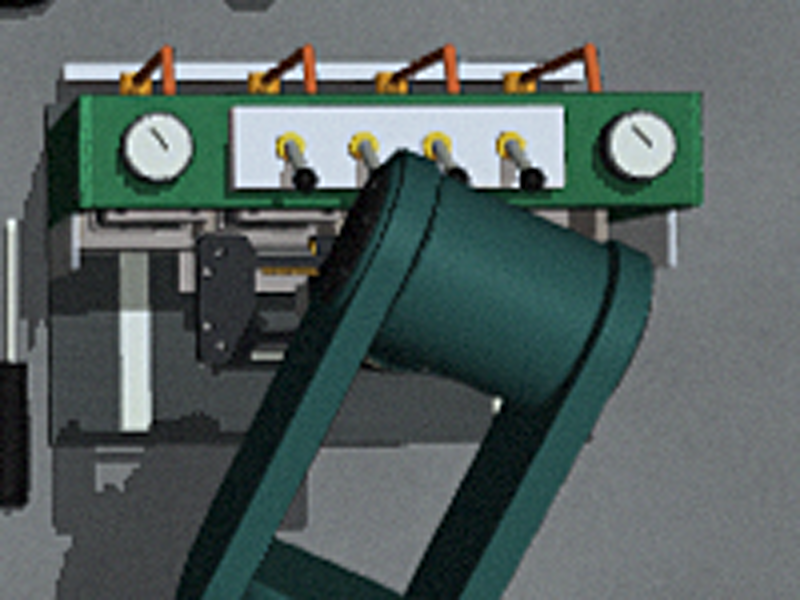

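```bash
python3 -m pendant '[[[0,0,0],[0.3,0.5,-0.5],0],[[0,0,0],[0.3,1,-1],0],[[0,0,0],[0.3,1,-1.5],0],[[0,0,0],[0.3,1,-2],0],[[0,0,0],[0.3,1,-2],0],[[0,0,0],[0.3,1,-2],0],[[0,0,0],[0.3,1,-2],0],[[0,0,0],[0.3,1,-2],0]]';python3 - <<'E'
from h import *
go([.614,-.150,.285],yawR(1))
E
```

```text
clock: 51.65
position: [0.5266, -0.1535, 0.2787]
eef_rot: [[-0.017, 0.001, -1.0], [1.0, 0.002, -0.017], [0.002, -1.0, -0.002]]
ft_force: [-0.1, -0.0, 0.1]
width: 0.0006
pos [ 0.5266 -0.1535  0.2787] turn [ 0.1 -0.   0.1] shift [ 0.21 -0.62 -8.75]
```

```bash
python3 -m pendant '[[[0,0,0],[0.2,-0.6,-1],0],[[0,0,0],[0.2,-0.6,-2.5],0],[[0,0,0],[0.2,-0.6,-4],0],[[0,0,0],[0.2,-0.6,-5],0],[[0,0,0],[0.2,-0.6,-6],0],[[0,0,0],[0.2,-0.6,-7],0],[[0,0,0],[0.2,-0.6,-7.8],0],[[0,0,0],[0.2,-0.6,-8.4],0]]'; python3 -m pendant '[[[0,0,0],[0,0,-0.2],0],[[0,0,0],[0,0,-0.4],0],[[0,0,0],[0,0,-0.5],0],[[0,0,0],[0,0,-0.6],0],[[0,0,0],[0,0,-0.6],0],[[0,0,0],[0,0,-0.6],0],[[0,0,0],[0,0,-0.6],0],[[0,0,0],[0,0,-0.6],0]]'
```

```text
clock: 52.45
position: [0.6108, -0.1499, 0.2836]
eef_rot: [[-0.017, -0.001, -1.0], [1.0, 0.003, -0.017], [0.003, -1.0, 0.001]]
ft_force: [-2.6, 0.6, -1.2]
width: 0.0006
clock: 53.25
position: [0.6147, -0.1497, 0.284]
eef_rot: [[-0.016, -0.004, -1.0], [1.0, 0.003, -0.017], [0.003, -1.0, 0.004]]
ft_force: [-6.0, 1.1, -2.1]
width: 0.0005
```

```bash
python3 -m pendant '[[[0,0,0],[0,0,-0.1],0],[[0,0,0],[0,0,-0.2],0],[[0,0,0],[0,0,-0.3],0],[[0,0,0],[0,0,-0.4],0],[[0,0,0],[0,0,-0.4],0],[[0,0,0],[0,0,-0.4],0],[[0,0,0],[0,0,-0.4],0],[[0,0,0],[0,0,-0.4],0]]'; python3 -m pendant '[[[0,0,0],[0,0,2],0],[[0,0,0],[0,0,5],0],[[0,0,0],[0,0,8.5],0],[[0,0,0],[-2,0,8.5],0],[[0,0,0],[-4.5,0,8.5],0],[[0,0,0],[-4.5,0,8.5],0],[[0,0,0],[-4.5,0,8.5],0],[[0,0,0],[-4.5,0,8.5],0]]';python3 - <<'E'
from h import *
go([.614,-.1945,.284],yawR(1))
E
```

```text
clock: 54.05
position: [0.6153, -0.1498, 0.284]
eef_rot: [[-0.015, -0.012, -1.0], [1.0, 0.004, -0.015], [0.004, -1.0, 0.012]]
ft_force: [-14.1, 1.3, 0.2]
width: 0.0006
clock: 54.85
position: [0.5369, -0.1957, 0.2847]
eef_rot: [[-0.018, 0.002, -1.0], [1.0, 0.002, -0.018], [0.002, -1.0, -0.002]]
ft_force: [1.0, -0.7, -0.3]
width: 0.0004
pos [ 0.5369 -0.1957  0.2847] turn [0.1 0.  0.1] shift [-0.01  0.09 -7.71]
```

Valve 1 is against its stop. Valve 2 next, then 3.

```bash
python3 -m pendant '[[[0,0,0],[0,0,-1.5],0],[[0,0,0],[0,0,-3],0],[[0,0,0],[0,0,-4.2],0],[[0,0,0],[0,0,-5.4],0],[[0,0,0],[0,0,-6.4],0],[[0,0,0],[0,0,-7.2],0],[[0,0,0],[0,0,-7.8],0],[[0,0,0],[0,0,-8],0]]'; python3 -m pendant '[[[0,0,0],[0,0,-0.2],0],[[0,0,0],[0,0,-0.3],0],[[0,0,0],[0,0,-0.4],0],[[0,0,0],[0,0,-0.5],0],[[0,0,0],[0,0,-0.5],0],[[0,0,0],[0,0,-0.5],0],[[0,0,0],[0,0,-0.5],0],[[0,0,0],[0,0,-0.5],0]]'
```

```text
clock: 55.65
position: [0.6154, -0.1943, 0.2837]
eef_rot: [[-0.017, -0.004, -1.0], [1.0, 0.004, -0.017], [0.004, -1.0, 0.004]]
ft_force: [-6.8, 2.7, 0.1]
width: 0.0005
clock: 56.45
position: [0.616, -0.1943, 0.2837]
eef_rot: [[-0.015, -0.012, -1.0], [1.0, 0.005, -0.015], [0.005, -1.0, 0.012]]
ft_force: [-14.3, 3.0, 1.2]
width: 0.0002
```

```bash
python3 -m pendant '[[[0,0,0],[0,0,2],0],[[0,0,0],[0,0,5],0],[[0,0,0],[0,0,8.5],0],[[0,0,0],[-2,0,8.5],0],[[0,0,0],[-4.4,0,8.5],0],[[0,0,0],[-4.4,0,8.5],0],[[0,0,0],[-4.4,0,8.5],0],[[0,0,0],[-4.4,0,8.5],0]]';python3 - <<'E'
from h import *
go([.615,-.2385,.284],yawR(1))
E
python3 -m pendant '[[[0,0,0],[0,0,-1.5],0],[[0,0,0],[0,0,-3],0],[[0,0,0],[0,0,-4.2],0],[[0,0,0],[0,0,-5.4],0],[[0,0,0],[0,0,-6.4],0],[[0,0,0],[0,0,-7.2],0],[[0,0,0],[0,0,-7.8],0],[[0,0,0],[0,0,-8.1],0]]'; python3 -m pendant '[[[0,0,0],[0,0,-0.2],0],[[0,0,0],[0,0,-0.3],0],[[0,0,0],[0,0,-0.4],0],[[0,0,0],[0,0,-0.5],0],[[0,0,0],[0,0,-0.5],0],[[0,0,0],[0,0,-0.5],0],[[0,0,0],[0,0,-0.5],0],[[0,0,0],[0,0,-0.5],0]]'
```

```text
clock: 57.25
position: [0.5376, -0.2398, 0.2845]
eef_rot: [[-0.018, 0.002, -1.0], [1.0, 0.003, -0.018], [0.003, -1.0, -0.002]]
ft_force: [0.8, -0.1, -0.4]
width: 0.0006
pos [ 0.5376 -0.2398  0.2845] turn [0.1 0.  0.1] shift [-0.01  0.06 -7.75]
clock: 58.05
position: [0.6164, -0.2383, 0.2836]
eef_rot: [[-0.017, -0.005, -1.0], [1.0, 0.004, -0.017], [0.004, -1.0, 0.005]]
ft_force: [-11.2, 2.7, 0.7]
width: 0.0005
clock: 58.85
position: [0.6169, -0.2383, 0.2836]
eef_rot: [[-0.014, -0.015, -1.0], [1.0, 0.006, -0.015], [0.006, -1.0, 0.015]]
ft_force: [-16.6, 2.6, 1.7]
width: 0.0006
```

Retreat well back and up, then check everything.

```bash
python3 -m pendant '[[[0,0,0],[0,0,2],0],[[0,0,0],[0,0,5],0],[[0,0,0],[0,-1,9],0],[[0,0,0],[0,-2,13],0],[[0,0,0],[3,-3,17],0],[[0,0,0],[7,-3,20],0],[[0,0,0],[11,-3,22],0],[[0,0,0],[15,-3,24],0]]'; python3 -m pendant '[[[0,0,0],[4,0,0],0],[[0,0,0],[9,0,0],0],[[0,0,0],[13,0,0],0],[[0,0,0],[17,0,0],0],[[0,0,0],[21,0,0],0],[[0,0,0],[25,0,0],0],[[0,0,0],[25,0,0],0],[[0,0,0],[25,0,0],0]]'; python3 - <<'E'
from h import *
d,f,W=cloud("scene");save(f,"s30.png",(100,100,340,320),3)
d,f,W=cloud("top");save(f,"t30.png",(360,180,560,330),4);save(f,"t30f.png");z=W[...,2]
m=((z>.282)&(z<.308)&(abs(W[...,0]-.61)<.05)&(abs(W[...,1]+.217)<.11)&(f.max(-1)<90)).astype(np.uint8)
n,l=cv2.connectedComponents(m)
for k in range(1,n):
  if (l==k).sum()>4: print((l==k).sum(),W[l==k].mean(0).round(4))
m=(z>.036)&(z<.06)&(W[...,0]>.475)&(W[...,0]<.51)&(abs(W[...,1]+.22)<.055);print("handle",rect(W,m))
print(sensors.get_obs()["position"])
E
```

```text
clock: 59.65
position: [0.3798, -0.092, 0.3151]
eef_rot: [[-0.016, 0.004, -1.0], [1.0, 0.002, -0.016], [0.002, -1.0, -0.004]]
ft_force: [-0.2, 0.4, -0.7]
width: 0.0002
clock: 60.45
position: [0.3765, 0.1575, 0.3152]
eef_rot: [[-0.019, 0.002, -1.0], [1.0, 0.002, -0.019], [0.002, -1.0, -0.002]]
ft_force: [0.8, 0.1, 0.2]
width: 0.0007
35 [ 0.632  -0.2375  0.2979]
33 [ 0.6302 -0.1498  0.2974]
32 [ 0.6304 -0.1937  0.2971]
32 [ 0.586  -0.2822  0.2996]
handle (array([ 0.4882, -0.22  ]), array([0.0084, 0.1089]), 0.96, 157)
[0.37664918 0.15618801 0.3152784 ]
```

View pics/s30.png

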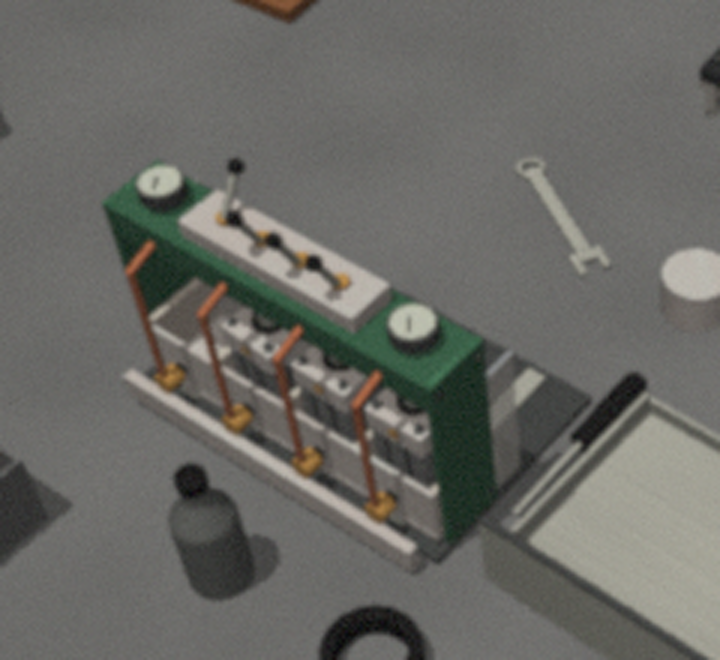

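View pics/t30f.png

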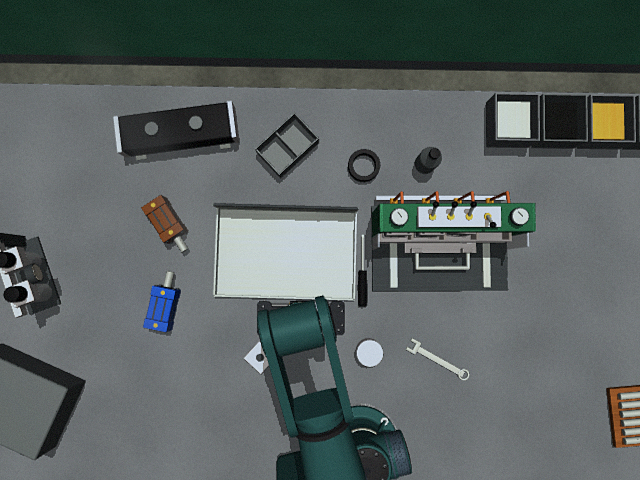

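```bash
python3 -c "
from plant import ctrl
print(ctrl.finish_job())"
```

```text
the job is handed in; nothing more can be done
None
```

The leak tester is loaded and the job is handed in, at about 60 s on the robot's clock; I got no verdict back.

**What I did:**
- I pulled the shuttle out to its stop.
- All three grey cylinders were there. I tipped each one up in the tray, foot against the back wall, and stood them in bays 1, 2 and 3.
- I pushed the shuttle home and only then opened valves 1, 2 and 3. Valve 4 was left shut.

**Last checks:**
- **Shuttle:** it pressed on its home stop at about 20 N without moving. The handle had travelled about 110 mm, from x 0.378 to 0.488 m.
- **Cylinders:** the last scene picture shows all three still upright under the beam.
- **Valves:** the three levers were each pushed to a firm stop at 14 to 17 N. Balls 1 to 3 now read x 0.630 to 0.632 m. Ball 1 moved 47 mm against the 48 mm expected, which is within camera error. Ball 4 is unmoved.
- **Other objects:** in the last pictures the screwdriver, oil bottle, tape and the blue and brown look-alikes are where they started.
- **Robot:** the arm is clear of everything. Wrist force at the end of each move never read more than about 25 N.

No check failed. The only differences were camera readings a few millimetres off, and I saw none of the cylinders get knocked aside.

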